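# Drive a seized latch pin out of a trailer coupler and raise its handle

### The arm

A 6-joint arm with a two-finger parallel gripper is mounted at the origin on a cart in front of the work surface, level with it; the furniture and walls round the work are solid. World frame = base frame: x ahead of the robot, y to its left, z up, the work surface at z = 0. Lengths are in m, angles in rad, forces in N, time in s.
With the tool pointing down it reaches from about 0.25 to 0.8 m from the base axis. Payload 8.5 kg.
Tool frame: the origin (TCP) lies at the very end of the fingers, on their centre line; the grasp point (between the pads) lies 19 mm behind it; y points along the fingers, x is the direction in which the jaws open and shut, and the axes are right-handed (so a half turn about y gives the same grasp; the last joint's range is limited). The gripper opens to 85 mm and grips with 20 to 120 N. Pads are 22 mm wide; open, the fingers measure 114 mm over their backs; the gripper's body (76 mm by 85 mm) begins 54 mm behind the grasp point. The pads swing forward as they close: fully open they stand 13 mm farther back than shut.
Start: joints at [1.161, 0.238, -0.013, 1.319, 0, 1.571], TCP at [0.209, 0.481, 0.193] pointing down, gripper open.
Joint ranges: [-2.66, 2.66], [-1.03, 1.9], [-1.14, 1.46], [-1.82, 2.27], [-1.45, 1.34], [-3.14, 3.14]. Speed limits (rad/s): [2.22, 2.22, 2.79, 3.14, 3.14, 3.14].

### API

Orientations are given as a rotation vector (axis times angle).
In Python, from cell import r gives the robot as it stands.
- The arm moves only by the shell command python3 -m handwheel 'ROWS' [OPENING] [FORCE]. ROWS is JSON, a list of rows, each an object of numbers: "tx", "ty", "tz": the shift along the tool's x, y, z in m; "ax", "ay", "az": the turn, a rotation vector about the tool's x, y, z in rad. A call has 1 to 5 rows; each row shifts and turns the pose as measured when the row begins, along the tool's axes as they then stand; what a row does not reach is not made up. A row lasts 1/10 s, in which the tool goes at most 50 mm and 8.59 degrees, less where a joint would pass 70% of its speed; a pose out of reach is approached as far as the arm can. A call with a gripper value outside its range is refused whole. OPENING is the closure, from 0 (fully open) to 1 (shut), set as the call begins (- or left out, the last holds). The fingers move at their own pace and stop on an object; FORCE is the grip in N (left out, the last holds). Time passes only in rows, so rows that do not move let the fingers close. It gives the time, the measured TCP pose, the force and the opening at its end, in the units of the state.
- r.read_state(): the state, without advancing time (a new reading comes with each control period).
- r.capture(name): name is "side" or "top"; returns the picture (420x560x3 uint8, red, green, blue); there is no depth.
- r.calibration(name): a dict with "fx", "fy", "cx", "cy" (pixels), "eye" and "orientation" of the camera in the world. Camera axes: x right, y up, looking along -z (the intrinsics and any distortion apply to the point x, -y, -z); pixel columns grow to the right and rows downward; lengths in m; the calibration is good to about 2 mm. A picture is of the moment at which its call begins. calibration takes no time and is no camera call.
- r.job_done(): hands the job in, once; it reports no verdict.
The state is a dict: "time": time; "q": joint angles; "dq": joint speeds; "effort": joint torques, N m; "tool_pos": TCP position; "eef_rot": TCP orientation; "contact_force": force on the tool from outside, world axes, zero at the start; "torque": the same for the moment, N m; "opening": finger opening in m.
Only numpy, scipy, OpenCV 4.12 (cv2) and the standard library are available. Lean on these libraries where they do the work, as an engineer would, in place of code of your own. Each camera call takes 0.05 s, during which the arm holds its last target.

### The job

The latch pin of this trailer coupler has rusted in. Take the drift punch, drive the pin right out from its plain, headless end on the far side so that it drops on the bench, and lay the drift down on the bench again. Then raise the red latch handle all the way to open the coupler, let go of it, and leave everything else on the bench where it is.

Things in the scene. Friction and masses are not known exactly. Their poses are not given: they have to be found in the camera images.
- pin_end (a point): Centre of the latch pin's plain (headless) end face, the face to drive on. It faces up and away from the robot and stands 3 mm proud of the lug. The pin is rusty brown steel: shank 10 mm across and 42 mm long, then a six-sided head 20 mm across and 7 mm thick on the low side, towards the robot. Axes: y runs along the pin from plain end to head (the way it comes out), z square to it, upwards.
- latch_hole (a point): Centre of the latch: the point on the pin's hole half-way between two upright zinc lugs on the coupler's back. The hole is 11.5 mm across and runs through lug (10 mm), red handle root (16 mm), lug (10 mm): 38 mm over the lugs. The pin goes out along the axis that slopes 30 degrees down towards the robot. Rust near the low end holds the pin: 8 to 18 N of steady push over some 42 mm until it drops.
- coupler: Zinc trailer ball coupler, latched on a 50 mm ball whose base plate (110x110x12 mm) is bolted to the bench; it has flopped over sideways and is stuck so: all one fixed piece. Origin: under the ball, on the bench. x: level, along the coupler from ball to the green drawbar stub, which ends at x = 220 mm; y: level, towards the robot. The coupler is turned 30 degrees about x so that its robot side is low.
- latch_handle (a joint): The red latch handle's hinge angle in rad: 0 as it lies along the coupler, locked by the pin; grows as it is raised, to its stop at 1.15. Stiff pivot: it takes about 2 to 3 N at the handle's end and stays where it is left. It swings square to the pin, so in a plane that leans 30 degrees from vertical towards the robot.
- handle_grip (a point): Centre of the round cross roll at the free end of the red latch handle: 15 mm thick, 22 mm wide along the pin's direction (pinch it across this width). It is 131 mm from the hinge and stands 40 mm clear above the coupler's back.
- latch_handle_hinge (a point): Point on the handle's hinge axis, half-way across the handle. The axis is parallel to the latch pin's hole, 42 mm from it towards the ball.
- drift_grip (a point): Centre of the drift punch, in the middle of its orange eight-sided hand guard (66 mm long, 22 mm over the flats, which stand upright at its sides as it lies); 11 mm above the bench as it lies. x axis: along the drift from here to the tip. Overall length 156 mm, 160 g; the striking head ends 51 mm behind this point.
- drift_tip (a point): Centre of the drift's flat tip, 105 mm along x from drift_grip. The steel nose is 7 mm across over its last 60 mm, so it follows the pin right through the hole; behind that 14 mm.
- tape_measure: Bystander: yellow tape measure lying or standing on the bench; to be left alone. Origin at the middle of its underside.
- wood_block: Bystander: wooden block lying or standing on the bench; to be left alone. Origin at the middle of its underside.
- cutter: Bystander: orange snap-blade cutter lying or standing on the bench; to be left alone. Origin at the middle of its underside.
- tape_roll: Bystander: roll of masking tape lying or standing on the bench; to be left alone. Origin at the middle of its underside.
- marker_black: Bystander: black-capped marker lying or standing on the bench; to be left alone. Origin at the middle of its underside.
- sample_jar_1: Bystander: clear sample jar with a white lid lying or standing on the bench; to be left alone. Origin at the middle of its underside.
- glue_tube: Bystander: glue tube lying or standing on the bench; to be left alone. Origin at the middle of its underside.
- tin_1: Bystander: round aluminium tin lying or standing on the bench; to be left alone. Origin at the middle of its underside.
- latch_pin: The same pin. Origin: middle of the shank, 21 mm from the plain end face; y along the pin towards its head.

How it is judged:
By the outcome, as a careful person would: the job done as asked, in the order asked, and still so for the second after the job is handed in, with the robot touching nothing.
It also fails if it takes over 67 s, if anything falls off the work surface, if the arm or the gripper's body presses on something with over 40 N, if the wrist force passes 120 N, or if a joint passes its speed limit or range.

## Working session

There is one attempt and no reset: what is moved stays moved. The work goes in short steps, Python scripts to look and compute and a shell command to move; the robot and the scene stay as the last step left them, time stands still between calls to the robot, and variables do not carry over. Pictures are saved under pics/ and viewed, and the job is handed in when it is done.

```bash
ls; mkdir -p pics; python3 - <<'E'
from cell import r
import cv2
s=r.read_state()
for k,v in s.items(): print(k,v)
for n in("side","top"):
    print(n,r.calibration(n))
    cv2.imwrite(f"pics/{n}0.png",cv2.cvtColor(r.capture(n),cv2.COLOR_RGB2BGR))
E
```

```text
pics
time 0.0
q [ 1.16097315e+00  2.38796797e-01 -1.42665634e-02  1.31915263e+00
 -2.10698666e-06  1.57081582e+00]
dq [-1.95742621e-03 -3.41200888e-04 -7.32686411e-04  8.91468792e-04
  1.40763588e-05  8.29619920e-05]
effort [ 5.14158546e-04 -5.38777077e+01  3.46434867e+01  1.86083175e-02
  3.42067111e-06 -8.82788157e-06]
tool_pos [0.20900388 0.48110725 0.19196444]
eef_rot [-1.37646044 -0.90135514  0.90330641]
contact_force [ 0.07916806 -0.29127658 -0.58125469]
torque [ 0.00868708  0.00212296 -0.02166667]
opening 0.08545946174937917
side {'fx': 515.0006221220317, 'fy': 515.0006221220317, 'cx': 269.3190141801621, 'cy': 205.37831788554212, 'eye': array([-0.15499746, -1.24332249,  0.80423746]), 'orientation': array([ 1.09560947, -0.29926065, -0.48915695])}
top {'fx': 452.2691520980579, 'fy': 452.2691520980579, 'cx': 278.8320096011815, 'cy': 208.3267294289839, 'eye': array([ 0.38003991, -0.02178977,  1.48159049]), 'orientation': array([ 0.10623177, -0.08855885, -1.5723285 ])}
```

View pics/side0.png

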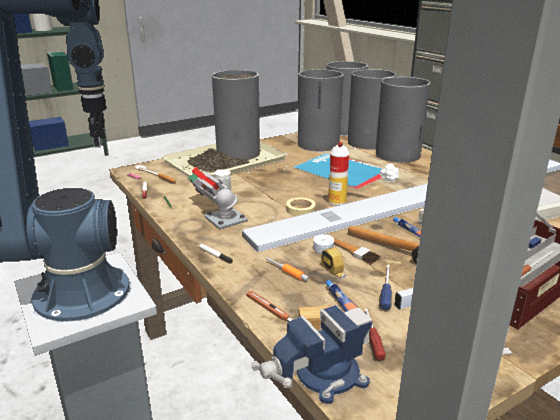

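View pics/top0.png

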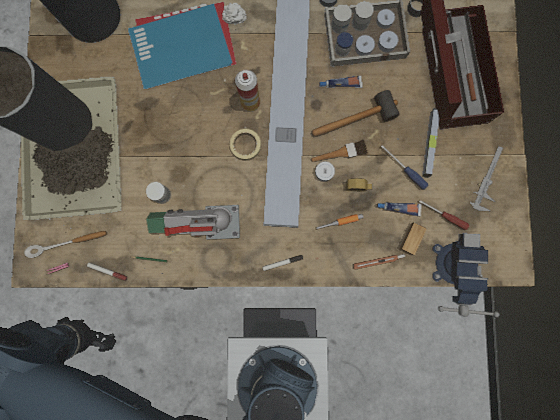

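```bash
python3 - <<'E'
import cv2
t=cv2.imread("pics/top0.png");s=cv2.imread("pics/side0.png")
def z(im,x0,y0,x1,y1,k,n): cv2.imwrite(n,cv2.resize(im[y0:y1,x0:x1],None,fx=k,fy=k,interpolation=cv2.INTER_CUBIC))
z(t,140,190,250,250,7,"pics/a.png")
z(t,300,150,430,275,5,"pics/b.png")
z(s,180,150,280,240,7,"pics/c.png")
z(s,235,215,375,330,5,"pics/d.png")
E
```

```text
(no output)
```

View pics/a.png

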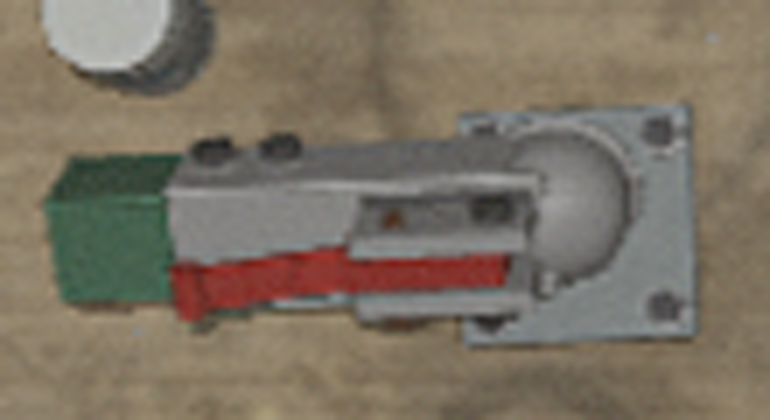

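View pics/b.png

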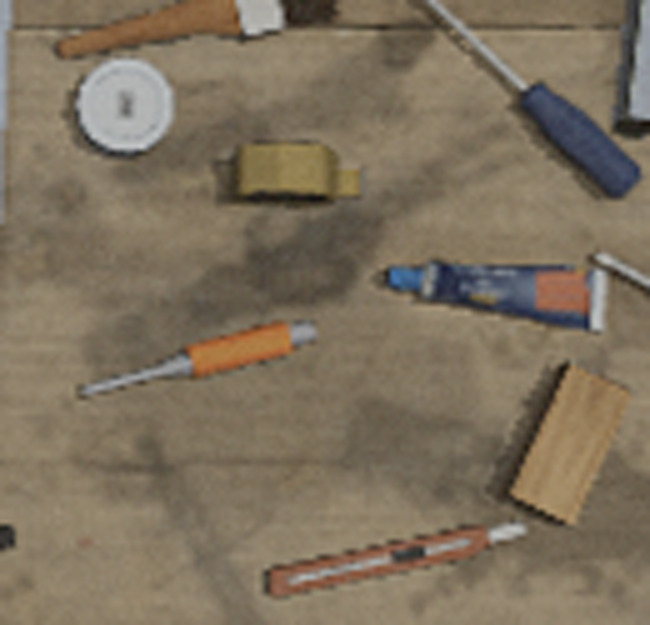

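View pics/c.png

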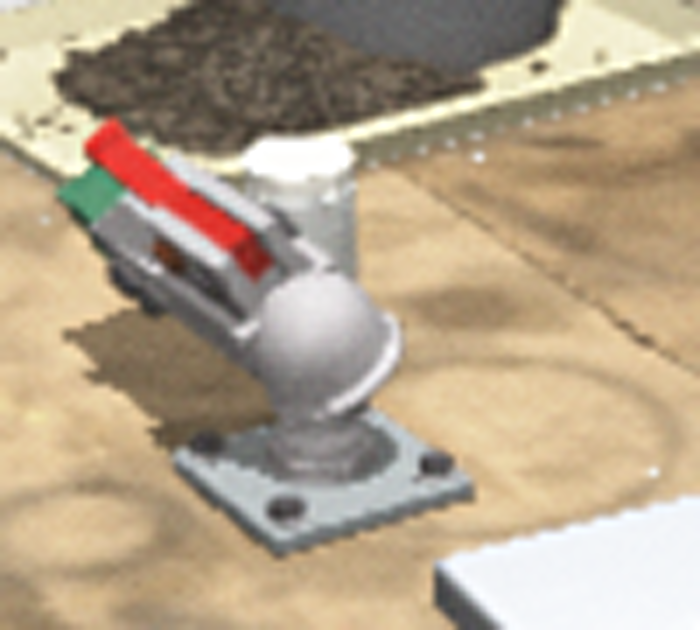

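View pics/d.png

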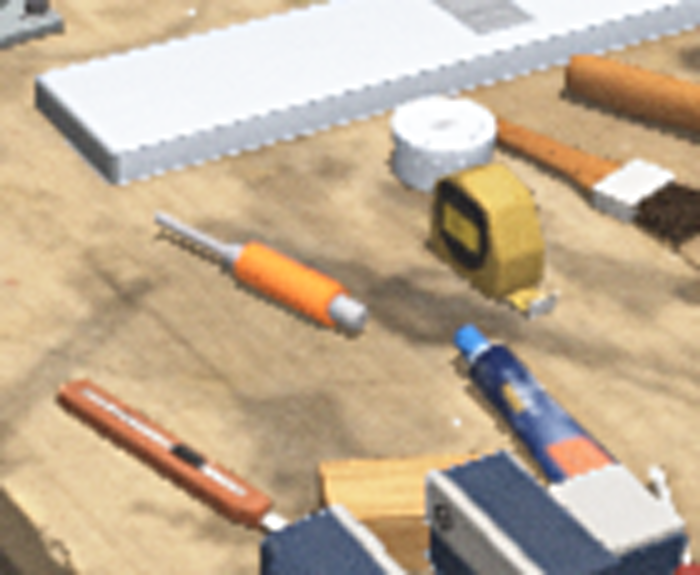

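```bash
cat > h.py <<'E'
import numpy as np,cv2
from cell import r
from scipy.spatial.transform import Rotation as R
C={n:r.calibration(n) for n in("side","top")}
def ray(n,u,v):
    c=C[n];d=np.array([(u-c['cx'])/c['fx'],-(v-c['cy'])/c['fy'],-1.])
    d=R.from_rotvec(c['orientation']).apply(d);return np.array(c['eye']),d/np.linalg.norm(d)
def onz(n,u,v,z):
    e,d=ray(n,u,v);return e+d*(z-e[2])/d[2]
def tri(*obs):  # obs (cam,u,v,offset): point X+offset seen at u,v
    A=np.zeros((3,3));b=np.zeros(3)
    for n,u,v,o in obs:
        e,d=ray(n,u,v);P=np.eye(3)-np.outer(d,d);A+=P;b+=P@(e-np.array(o))
    X=np.linalg.solve(A,b)
    return X,[np.round(np.array(proj(n,X+np.array(o)))-[u,v],1) for n,u,v,o in obs]
def proj(n,X):
    c=C[n];p=R.from_rotvec(c['orientation']).inv().apply(np.array(X)-c['eye'])
    return c['cx']+c['fx']*p[0]/-p[2],c['cy']-c['fy']*p[1]/-p[2]
def grab(n,name,box=None,k=1):
    im=cv2.cvtColor(r.capture(n),cv2.COLOR_RGB2BGR)
    if box: im=cv2.resize(im[box[1]:box[3],box[0]:box[2]],None,fx=k,fy=k,interpolation=cv2.INTER_CUBIC)
    cv2.imwrite("pics/"+name+".png",im);return im
def st():
    s=r.read_state();M=R.from_rotvec(s['eef_rot']).as_matrix()
    print("t",round(s['time'],2),"tcp",np.round(s['tool_pos'],4),"q",np.round(s['q'],2),"F",np.round(s['contact_force'],1),"op",round(s['opening'],4));print(np.round(M,3));return s,M
E
python3 - <<'E'
from h import *
t=cv2.imread("pics/top0.png");s=cv2.imread("pics/side0.png")
for n,im in(("top",t),("side",s)):
    hsv=cv2.cvtColor(im,cv2.COLOR_BGR2HSV)
    for nm,lo,hi in(("orange",(8,130,90),(18,255,255)),):
        m=cv2.inRange(hsv,lo,hi);k,l,S,c=cv2.connectedComponentsWithStats(m)
        for i in range(1,k):
            if S[i,4]>25: print(n,nm,S[i],c[i])
            if n=="top" and S[i,4]>60 and 330<c[i][0]<365 and 210<c[i][1]<230:
                p=np.argwhere(l==i)[:,::-1].astype(np.float32);print(cv2.minAreaRect(p),cv2.fitLine(p,2,0,.01,.01).ravel())
    hs=cv2.inRange(hsv,(0,150,70),(5,255,255))|cv2.inRange(hsv,(174,150,70),(180,255,255))
    k,l,S,c=cv2.connectedComponentsWithStats(hs)
    for i in range(1,k):
        if S[i,4]>40: print(n,"red",S[i],c[i])
# drift
a=onz("top",316.3,228.4,.006); 
for u,v in((316.3,228.4),(337.6,223),(358.6,218),(363,216.5)): print(onz("top",u,v,.011))
for u,v in((267.5,258.5),(283,267),(303,277)): print("s",onz("side",u,v,.011))
# coupler base plate corners (zoom a /7 +140,190), z=.012
for u,v in((690,105),(695,340),(467,343),(462,115)): print("plate",onz("top",140+u/7,190+v/7,.012))
# handle end, ball
print("edge ",onz("top",140+170/7,190+190/7,.1),onz("top",140+530/7,190+180/7,.1))
E
```

```text
top orange [337 106  44  19 189] [361.25396825 114.38624339]
top orange [320 146  28  13 122] [336.2295082  153.31147541]
top orange [337 214  22  12 137] [347.66423358 219.28467153]
((347.51922607421875, 219.40386962890625), (6.665640354156494, 20.61086082458496), 74.74488067626953) [ 9.6751475e-01 -2.5281456e-01  3.4766425e+02  2.1928467e+02]
top orange [ 73 232  33  10  99] [ 88.64646465 236.34343434]
top red [215   2  15  35 129] [221.89147287  17.50387597]
top red [136  16  18  10  89] [144.17977528  20.08988764]
top red [227  38   9  27  57] [231.10526316  51.19298246]
top red [164 226  49  10 236] [185.35169492 229.19067797]
side orange [554 140   6   7  27] [556.37037037 143.        ]
side orange [158 174  17   9  68] [166.52941176 177.51470588]
side orange [328 193  12   7  45] [333.33333333 196.33333333]
side orange [132 205   9  28 108] [136.48148148 218.94444444]
side orange [ 142  216   61   87 1005] [174.99800995 264.68258706]
side orange [348 226  71  25 595] [381.93781513 238.04201681]
side orange [335 239  24  14 123] [345.8699187  245.47154472]
side orange [282 264 
[... 392 characters left out ...]
0.82894737]
side red [519 281  29  45 248] [533.11693548 302.90322581]
side red [545 284  15  18  70] [552.92857143 293.31428571]
side red [370 331  15  29 152] [377.74342105 348.04605263]
[ 0.49690555 -0.12730416  0.011     ]
[ 0.51426711 -0.19689037  0.011     ]
[ 0.53035417 -0.26559819  0.011     ]
[ 0.53521187 -0.28004728  0.011     ]
s [ 0.50453265 -0.13273195  0.011     ]
s [ 0.51833658 -0.19541356  0.011     ]
s [ 0.53775375 -0.26738454  0.011     ]
plate [0.57477503 0.12655281 0.012     ]
plate [0.4646775  0.12334999 0.012     ]
plate [0.46367592 0.22941301 0.012     ]
plate [0.57053203 0.23354752 0.012     ]
edge  [0.52642957 0.34642738 0.1       ] [0.53017662 0.18781944 0.1       ]
```

```bash
python3 - <<'E'
from h import *
t=cv2.imread("pics/top0.png");s=cv2.imread("pics/side0.png")
def z(im,x0,y0,x1,y1,k,n,g): cv2.imwrite(n,cv2.convertScaleAbs(cv2.resize(im[y0:y1,x0:x1],None,fx=k,fy=k,interpolation=cv2.INTER_NEAREST),alpha=g))
z(t,160,210,220,240,13,"pics/e.png",1.7)
z(s,188,160,224,200,15,"pics/f.png",1.0)
psi=np.radians(1.7);xc=np.array([-np.sin(psi),np.cos(psi),0]);yc=np.array([-np.cos(psi),-np.sin(psi),0]);zz=np.array([0,0,1.])
p=yc*np.cos(np.pi/6)-zz*.5;n=yc*.5+zz*np.cos(np.pi/6)
print("p",p,"n",n)
X,e=tri(("top",195.6,220.9,np.zeros(3)),("side",203.6,186.4,.046*p));print("pin_end",X,e)
print("hole",X+.022*p)
G,e=tri(("top",166.3,231,np.zeros(3)),("side",194.6,169.6,np.zeros(3)));print("grip",G,e)
d=G-(X+.022*p);print("grip rel hole: xc,p,n",d@xc,d@p,d@n)
B=np.array([.518,.178,0]);d=X+.022*p-B;print("hole rel base xc,yc,z",d@xc,d@yc,d[2])
E
```

```text
p [-0.86564423 -0.02569172 -0.5       ] n [-0.49977993 -0.01483312  0.8660254 ]
pin_end [0.51415352 0.2418481  0.13290211] [array([ 0.4, -1. ]), array([-0.9,  0.1])]
hole [0.49510935 0.24128288 0.12190211]
grip [0.48281383 0.32765902 0.13992082] [array([ 0.3, -0.7]), array([-0.7,  0. ])]
grip rel hole: xc,p,n 0.08670287829616519 -0.0005849594187442263 0.020468490557128596
hole rel base xc,yc,z 0.06393411011801398 0.02100321100760443 0.1219021070241766
```

View pics/e.png

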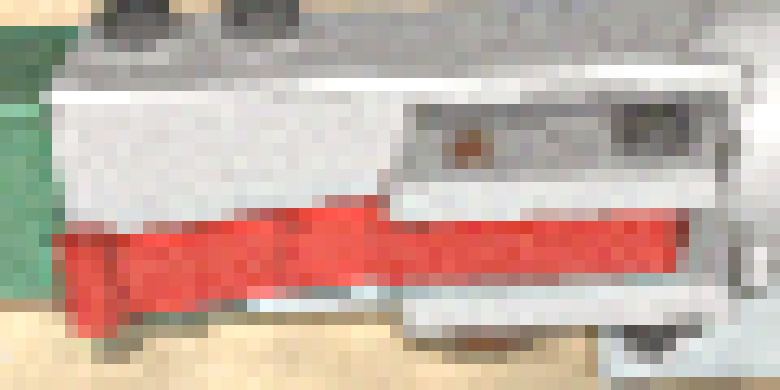

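View pics/f.png

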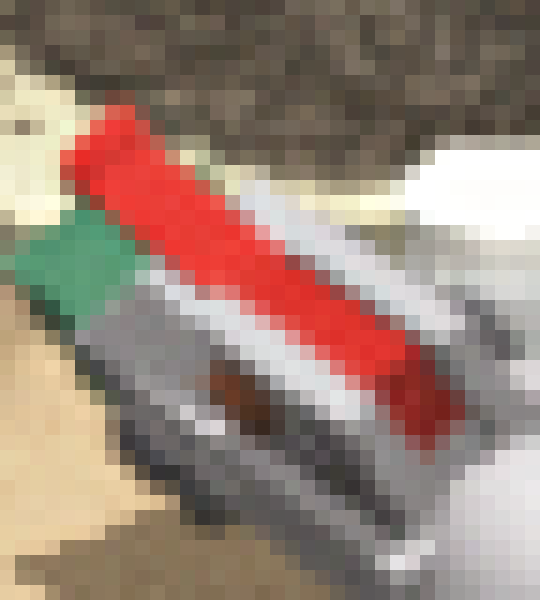

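```bash
python3 - <<'E'
from h import *
s,M=st()
a=onz("top",347.6,219.35,.013);b=onz("side",292.4,271.3,.013);print(a,b)
d=np.array([-.9675,.2528]);p0=onz("top",347.6,219.3,.011);p1=onz("top",347.6-30*.9675,219.3+30*.2528,.011)
u=(p1-p0)/np.linalg.norm(p1-p0);print("dir top",u,np.degrees(np.arctan2(u[1],u[0])))
t=onz("top",316.3,228.4,.011);h=onz("top",363,216.5,.011)
w=t-h;print(np.linalg.norm(w),np.degrees(np.arctan2(w[1],w[0])))
t=onz("side",267.0,258.3,.009);h=onz("side",235+350/5,215+315/5,.011)
w=t-h;print(np.linalg.norm(w),np.degrees(np.arctan2(w[1],w[0])))
E
```

```text
t 0.1 tcp [0.209  0.4812 0.192 ] q [ 1.16  0.24 -0.01  1.32  0.    1.57] F [-0.2 -0.1  0.1] op 0.0853
[[ 0.398 -0.001 -0.917]
 [ 0.917 -0.001  0.398]
 [-0.001 -1.     0.   ]]
[ 0.52588197 -0.22940193  0.013     ] [ 0.52702353 -0.23067415  0.013     ]
dir top [-0.24916671  0.96846061  0.        ] 104.4282081456299
0.15747328623930965 104.07879333126633
0.15007096969018588 103.13698849187656
```

```bash
cat >> h.py <<'E'
psi=np.radians(1.7)
def frame(psi=psi):
    xc=np.array([-np.sin(psi),np.cos(psi),0]);yc=np.array([-np.cos(psi),-np.sin(psi),0]);zz=np.array([0,0,1.])
    return xc,yc*np.cos(np.pi/6)-zz*.5,yc*.5+zz*np.cos(np.pi/6)
def plan(pos,M1=None,vmax=.045,wmax=.14,show=10):
    s,M=st();p0=np.array(s['tool_pos']);M1=M if M1 is None else M1
    w=R.from_matrix(M.T@M1).as_rotvec();D=np.array(pos)-p0
    N=int(max(1,np.ceil(np.linalg.norm(D)/vmax),np.ceil(np.linalg.norm(w)/wmax)))
    print("world delta",np.round(D,4),"tool delta",np.round(M.T@D,4),"rotvec tool",np.round(w,4),"rows",N)
    for i in range(min(N,show)):
        Mi=M@R.from_rotvec(w*i/N).as_matrix();print("t",np.round(Mi.T@D/N,4),"a",np.round(w/N,4))
def down(head): # tool y down, tool z heading (deg)
    a=np.radians(head);z=np.array([np.cos(a),np.sin(a),0]);y=np.array([0,0,-1.]);return np.column_stack([np.cross(y,z),y,z])
E
python3 -c "
from h import *
plan([.526,-.230,.10],down(104.2),vmax=.05,show=17)"
```

```text
t 0.1 tcp [0.209  0.4812 0.192 ] q [ 1.16  0.24 -0.01  1.32  0.    1.57] F [-0.2 -0.1  0.1] op 0.0853
[[ 0.398 -0.001 -0.917]
 [ 0.917 -0.001  0.398]
 [-0.001 -1.     0.   ]]
world delta [ 0.317  -0.7112 -0.092 ] tool delta [-0.5259  0.0927 -0.5741] rotvec tool [ 6.000e-04  9.132e-01 -1.200e-03] rows 16
t [-0.0329  0.0058 -0.0359] a [ 0.      0.0571 -0.0001]
t [-0.0308  0.0058 -0.0377] a [ 0.      0.0571 -0.0001]
t [-0.0286  0.0058 -0.0394] a [ 0.      0.0571 -0.0001]
t [-0.0263  0.0058 -0.041 ] a [ 0.      0.0571 -0.0001]
t [-0.0239  0.0058 -0.0424] a [ 0.      0.0571 -0.0001]
t [-0.0214  0.0058 -0.0437] a [ 0.      0.0571 -0.0001]
t [-0.0189  0.0058 -0.0448] a [ 0.      0.0571 -0.0001]
t [-0.0163  0.0058 -0.0458] a [ 0.      0.0571 -0.0001]
t [-0.0137  0.0058 -0.0467] a [ 0.      0.0571 -0.0001]
t [-0.011   0.0058 -0.0474] a [ 0.      0.0571 -0.0001]
t [-0.0083  0.0058 -0.048 ] a [ 0.      0.0571 -0.0001]
t [-0.0055  0.0058 -0.0483] a [ 0.      0.0571 -0.0001]
t [-0.0028  0.0058 -0.0486] a [ 0.      0.0571 -0.0001]
t [ 0.      0.0058 -0.0487] a [ 0.      0.0571 -0.0001]
t [ 0.0028  0.0058 -0.0486] a [ 0.      0.0571 -0.0001]
t [ 0.0056  0.0058 -0.0483] a [ 0.      0.0571 -0.0001]
```

```bash
python3 -m handwheel '[{"tx":-0.033,"tz":-0.036,"ay":0.057},{"tx":-0.031,"tz":-0.038,"ay":0.057},{"tx":-0.029,"tz":-0.039,"ay":0.057},{"tx":-0.026,"tz":-0.041,"ay":0.057},{"tx":-0.024,"tz":-0.042,"ay":0.057}]' 0.4
python3 -m handwheel '[{"tx":-0.021,"tz":-0.044,"ay":0.057},{"tx":-0.019,"tz":-0.045,"ay":0.057},{"tx":-0.016,"tz":-0.046,"ay":0.057},{"tx":-0.014,"tz":-0.047,"ay":0.057},{"tx":-0.011,"tz":-0.047,"ay":0.057}]'
python3 -c "
from h import *
plan([.526,-.230,.10],down(104.2),vmax=.05,show=17)"
```

```text
t 0.1 tcp [0.209  0.4812 0.192 ] q [ 1.16  0.24 -0.01  1.32  0.    1.57] F [-0.2 -0.1  0.1] op 0.0853
[[ 0.398 -0.001 -0.917]
 [ 0.917 -0.001  0.398]
 [-0.001 -1.     0.   ]]
world delta [ 0.317  -0.7112 -0.092 ] tool delta [-0.5259  0.0927 -0.5741] rotvec tool [ 6.000e-04  9.132e-01 -1.200e-03] rows 16
t [-0.0329  0.0058 -0.0359] a [ 0.      0.0571 -0.0001]
t [-0.0308  0.0058 -0.0377] a [ 0.      0.0571 -0.0001]
t [-0.0286  0.0058 -0.0394] a [ 0.      0.0571 -0.0001]
t [-0.0263  0.0058 -0.041 ] a [ 0.      0.0571 -0.0001]
t [-0.0239  0.0058 -0.0424] a [ 0.      0.0571 -0.0001]
t [-0.0214  0.0058 -0.0437] a [ 0.      0.0571 -0.0001]
t [-0.0189  0.0058 -0.0448] a [ 0.      0.0571 -0.0001]
t [-0.0163  0.0058 -0.0458] a [ 0.      0.0571 -0.0001]
t [-0.0137  0.0058 -0.0467] a [ 0.      0.0571 -0.0001]
t [-0.011   0.0058 -0.0474] a [ 0.      0.0571 -0.0001]
t [-0.0083  0.0058 -0.048 ] a [ 0.      0.0571 -0.0001]
t [-0.0055  0.0058 -0.0483] a [ 0.      0.0571 -0.0001]
t [-0.0028  0.0058 -0.0486] a [ 0.      0.0571 -0.0001]
t [ 0.      0.0058 -0.0487] a [ 0.      0.0571 -0.0001]
t [ 0.0028  0.0058 -0.0486] a [ 0.      0.0571 -0.0001]
t [ 0.0056  0.0058 -0.0483] a [ 0.      0.0571 -0.0001]schema error: expected keys tx, ty, tz, ax, ay, az
schema error: expected keys tx, ty, tz, ax, ay, az
```

```bash
python3 -m handwheel '[{"tx":-0.033,"ty":0,"tz":-0.036,"ax":0,"ay":0.057,"az":0},{"tx":-0.031,"ty":0,"tz":-0.038,"ax":0,"ay":0.057,"az":0},{"tx":-0.029,"ty":0,"tz":-0.039,"ax":0,"ay":0.057,"az":0},{"tx":-0.026,"ty":0,"tz":-0.041,"ax":0,"ay":0.057,"az":0},{"tx":-0.024,"ty":0,"tz":-0.042,"ax":0,"ay":0.057,"az":0}]' 0.4
python3 -m handwheel '[{"tx":-0.021,"ty":0,"tz":-0.044,"ax":0,"ay":0.057,"az":0},{"tx":-0.019,"ty":0,"tz":-0.045,"ax":0,"ay":0.057,"az":0},{"tx":-0.016,"ty":0,"tz":-0.046,"ax":0,"ay":0.057,"az":0},{"tx":-0.014,"ty":0,"tz":-0.047,"ax":0,"ay":0.057,"az":0},{"tx":-0.011,"ty":0,"tz":-0.047,"ax":0,"ay":0.057,"az":0}]'
python3 -c "
from h import *
plan([.526,-.230,.10],down(104.2),vmax=.05,show=17)"
```

```text
time: 0.6
tool_pos: [0.3075, 0.256, 0.1893]
eef_rot: [-1.462, -0.681, 0.687]
contact_force: [1.7, 0.8, 0.5]
opening: 0.0512
time: 1.1
tool_pos: [0.4063, 0.0261, 0.1896]
eef_rot: [-1.525, -0.453, 0.456]
contact_force: [1.3, 1.9, -0.6]
opening: 0.0513
t 1.1 tcp [0.4063 0.0261 0.1896] q [ 0.07  0.04 -0.26  1.27 -0.    1.06] F [ 1.3  1.9 -0.6] op 0.0513
[[ 0.836 -0.001 -0.548]
 [ 0.548 -0.003  0.836]
 [-0.002 -1.    -0.001]]
world delta [ 0.1197 -0.2561 -0.0896] tool delta [-0.0401  0.0902 -0.2796] rotvec tool [ 0.0019  0.3327 -0.0022] rows 6
t [-0.0067  0.015  -0.0466] a [ 0.0003  0.0555 -0.0004]
t [-0.0041  0.015  -0.0469] a [ 0.0003  0.0555 -0.0004]
t [-0.0015  0.015  -0.0471] a [ 0.0003  0.0555 -0.0004]
t [ 0.0011  0.015  -0.0471] a [ 0.0003  0.0555 -0.0004]
t [ 0.0037  0.015  -0.047 ] a [ 0.0003  0.0555 -0.0004]
t [ 0.0063  0.015  -0.0467] a [ 0.0003  0.0555 -0.0004]
```

```bash
python3 -m handwheel '[{"tx":-0.007,"ty":0.01,"tz":-0.047,"ax":0,"ay":0.056,"az":0},{"tx":-0.004,"ty":0.01,"tz":-0.047,"ax":0,"ay":0.056,"az":0},{"tx":-0.001,"ty":0.015,"tz":-0.047,"ax":0,"ay":0.056,"az":0},{"tx":0.001,"ty":0.015,"tz":-0.047,"ax":0,"ay":0.056,"az":0},{"tx":0.004,"ty":0.015,"tz":-0.047,"ax":0,"ay":0.056,"az":0}]' 0.4
python3 -m handwheel '[{"tx":0.006,"ty":0.02,"tz":-0.047,"ax":0,"ay":0.054,"az":0}]'
python3 - <<'E'
from h import *
plan([.526,-.230,.005],down(104.2))
grab("top","t1",(300,150,440,270),5)
grab("side","s1",(230,180,370,300),5)
E
```

```text
time: 1.6
tool_pos: [0.5059, -0.1942, 0.1262]
eef_rot: [-1.562, -0.227, 0.223]
contact_force: [0.2, 0.6, 1.1]
opening: 0.0512
time: 1.7
tool_pos: [0.5243, -0.2368, 0.1072]
eef_rot: [-1.566, -0.183, 0.177]
contact_force: [1.1, 1.1, -0.2]
opening: 0.051
t 1.7 tcp [ 0.5243 -0.2368  0.1072] q [-0.42  0.36 -0.06  1.14 -0.    0.92] F [ 1.1  1.1 -0.2] op 0.051
[[ 0.974  0.004 -0.227]
 [ 0.227 -0.003  0.974]
 [ 0.003 -1.    -0.003]]
world delta [ 0.0017  0.0068 -0.1022] tool delta [0.0029 0.1022 0.0066] rotvec tool [ 0.0035 -0.0186  0.0029] rows 3
t [0.001  0.0341 0.0022] a [ 0.0012 -0.0062  0.001 ]
t [0.001  0.0341 0.0022] a [ 0.0012 -0.0062  0.001 ]
t [0.001  0.0341 0.0021] a [ 0.0012 -0.0062  0.001 ]
```

View pics/s1.png

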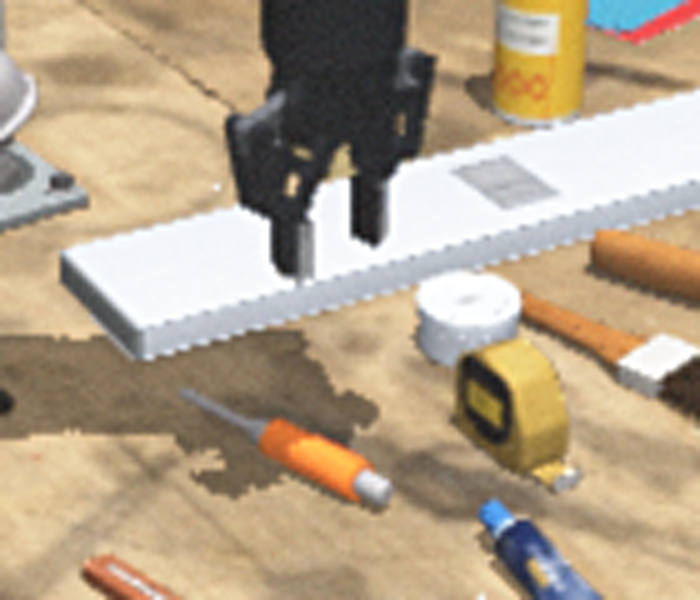

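View pics/t1.png

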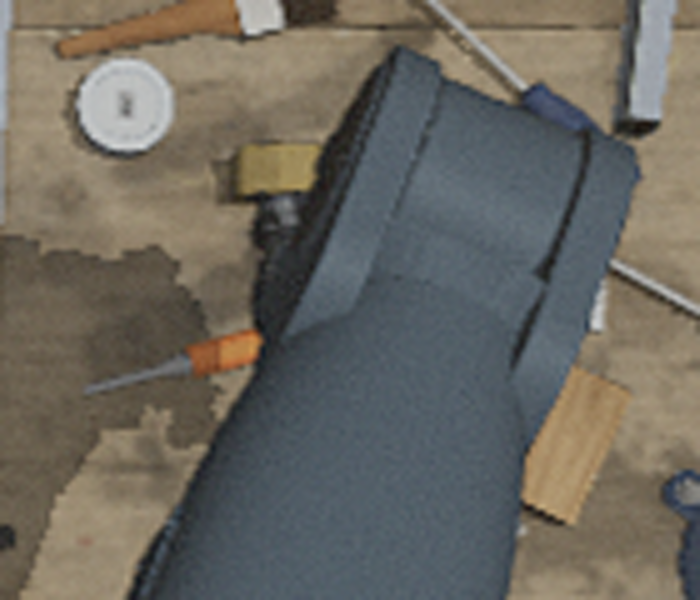

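```bash
python3 - <<'E'
from h import *
s,M=st();P=np.array(s['tool_pos'])
for o in(-.0255,0,.0255):
    print(proj("side",P+M[:,0]*o))
E
```

```text
t 1.8 tcp [ 0.5239 -0.2387  0.104 ] q [-0.43  0.37 -0.06  1.14 -0.    0.92] F [ 0.5 -0.2  0.4] op 0.0514
[[ 0.974 -0.    -0.224]
 [ 0.224 -0.002  0.974]
 [-0.001 -1.    -0.002]]
(np.float64(286.9517580134364), np.float64(247.94157109293104))
(np.float64(293.50606577303245), np.float64(244.57657226037657))
(np.float64(299.9120414633579), np.float64(241.2877275020941))
```

```bash
python3 -m handwheel '[{"tx":0.003,"ty":0.03,"tz":0.0085,"ax":0,"ay":-0.019,"az":0},{"tx":0,"ty":0.022,"tz":0,"ax":0,"ay":0,"az":0}]'
python3 - <<'E'
from h import *
s,M=st();P=np.array(s['tool_pos'])
for o in(-.0255,0,.0255):
    print(proj("side",P+M[:,0]*o))
grab("side","s2",(250,200,330,280),8)
E
```

```text
time: 2.0
tool_pos: [0.5262, -0.2319, 0.0516]
eef_rot: [-1.565, -0.192, 0.19]
contact_force: [-0.1, -0.1, -0.4]
opening: 0.0511
t 2.0 tcp [ 0.5262 -0.2319  0.0516] q [-0.41  0.4  -0.15  1.02 -0.    0.91] F [-0.1 -0.1 -0.4] op 0.0511
[[ 0.971  0.002 -0.241]
 [ 0.241 -0.003  0.971]
 [ 0.001 -1.    -0.003]]
(np.float64(286.25759058187174), np.float64(263.3101558232357))
(np.float64(292.57490377688777), np.float64(259.76824111930165))
(np.float64(298.74994150587173), np.float64(256.3060957017068))
```

View pics/s2.png

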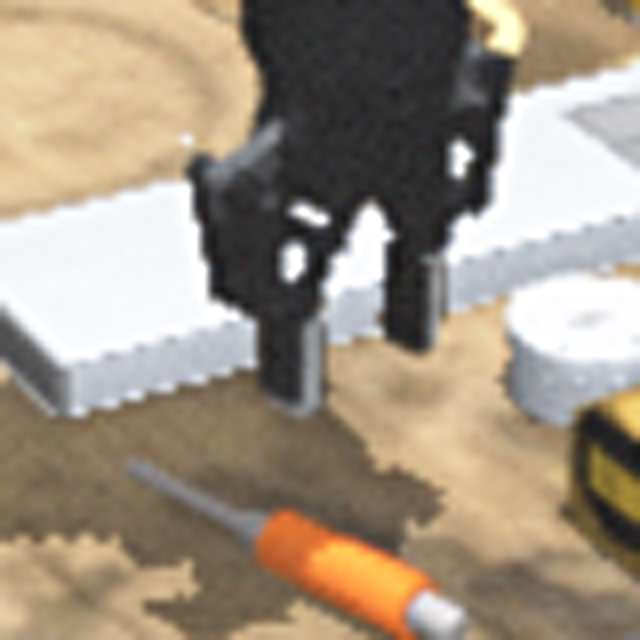

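```bash
python3 -m handwheel '[{"tx":0,"ty":0.02,"tz":0.002,"ax":0,"ay":0,"az":0},{"tx":0,"ty":0.01,"tz":0,"ax":0,"ay":0,"az":0}]'
python3 - <<'E'
from h import *
s,M=st();P=np.array(s['tool_pos'])
for o in(-.0255,0,.0255):
    print(proj("side",P+M[:,0]*o))
grab("side","s3",(250,200,330,280),8)
E
```

```text
time: 2.25
tool_pos: [0.524, -0.229, 0.0185]
eef_rot: [-1.564, -0.19, 0.193]
contact_force: [-0.4, 0.8, -0.1]
opening: 0.0514
t 2.25 tcp [ 0.524  -0.229   0.0185] q [-0.41  0.43 -0.2   0.94 -0.    0.92] F [-0.4  0.8 -0.1] op 0.0514
[[ 0.971 -0.002 -0.241]
 [ 0.241 -0.001  0.971]
 [-0.002 -1.    -0.001]]
(np.float64(284.93045256983174), np.float64(273.24883931483714))
(np.float64(291.19256691643307), np.float64(269.6581474596072))
(np.float64(297.3148020364731), np.float64(266.1476622521211))
```

View pics/s3.png

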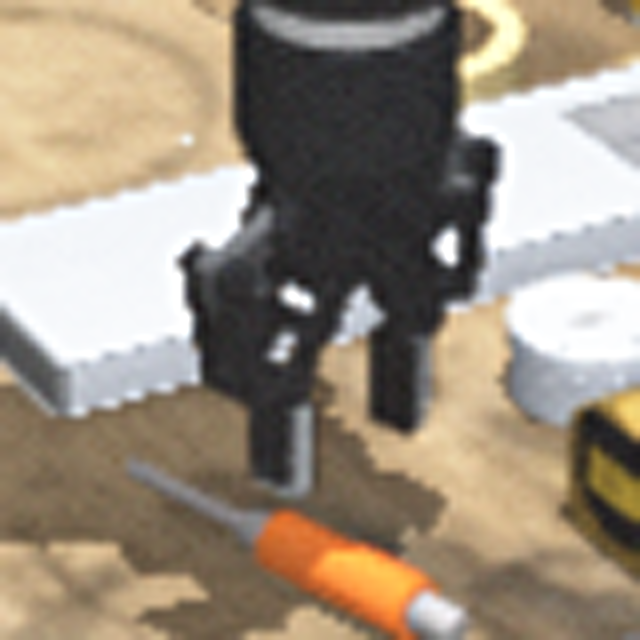

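```bash
python3 -m handwheel '[{"tx":0.002,"ty":0.01,"tz":-0.001,"ax":0,"ay":0,"az":0},{"tx":0,"ty":0.001,"tz":0,"ax":0,"ay":0,"az":0}]'
python3 - <<'E'
from h import *
s,M=st();P=np.array(s['tool_pos'])
grab("side","s4",(250,200,330,280),8)
E
```

```text
time: 2.5
tool_pos: [0.5271, -0.2296, 0.0077]
eef_rot: [-1.564, -0.191, 0.192]
contact_force: [-0.2, -0.3, -0.2]
opening: 0.0511
t 2.5 tcp [ 0.5271 -0.2296  0.0077] q [-0.41  0.44 -0.21  0.92 -0.    0.92] F [-0.2 -0.3 -0.2] op 0.0511
[[ 0.97  -0.001 -0.241]
 [ 0.241 -0.002  0.97 ]
 [-0.001 -1.    -0.002]]
```

View pics/s4.png

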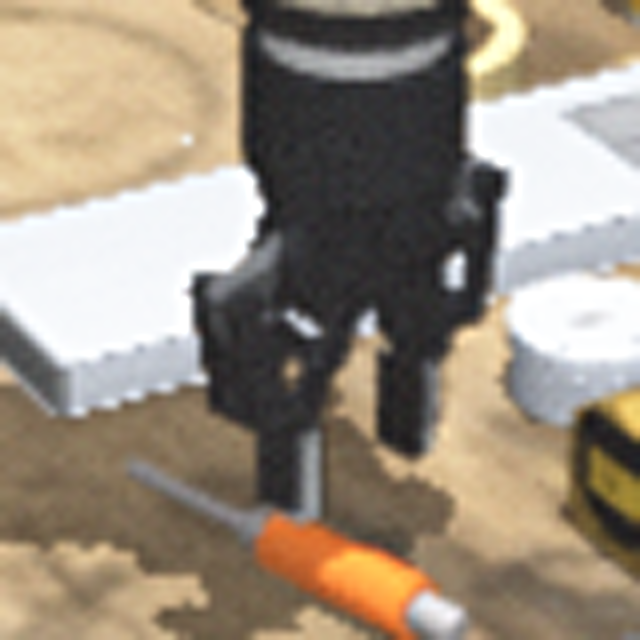

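```bash
python3 - <<'E'
from h import *
for z in(.0,.01,.02,.03,.04): print(z,onz("side",286.3,264.8,z),onz("side",300.6,256.9,z))
E
python3 - <<'E'
from h import *
grab("top","t4",(200,100,440,300),3)
E
```

```text
0.0 [ 0.54218095 -0.17597379  0.        ] [ 0.60221513 -0.16161125  0.        ]
0.01 [ 0.53351213 -0.18924536  0.01      ] [ 0.59279984 -0.1750614   0.01      ]
0.02 [ 0.52484332 -0.20251692  0.02      ] [ 0.58338456 -0.18851155  0.02      ]
0.03 [ 0.51617451 -0.21578848  0.03      ] [ 0.57396927 -0.20196169  0.03      ]
0.04 [ 0.5075057  -0.22906004  0.04      ] [ 0.56455399 -0.21541184  0.04      ]
```

View pics/t4.png

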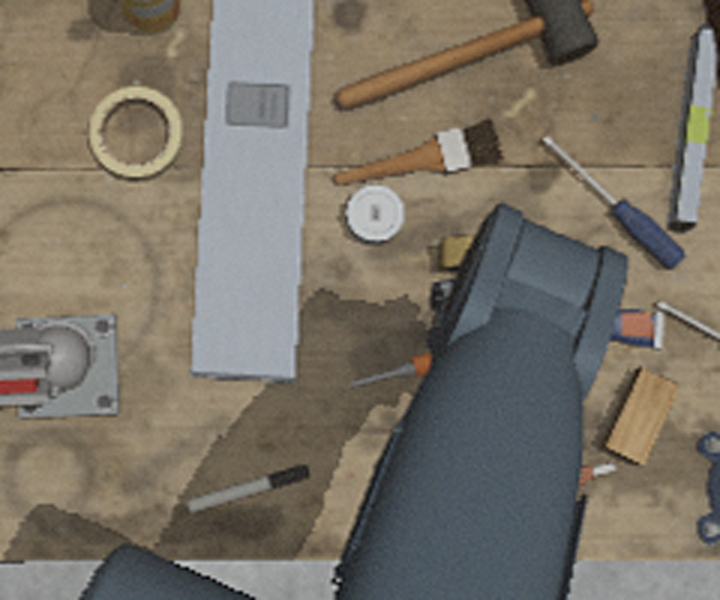

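```bash
python3 -m handwheel '[{"tx":0,"ty":0.005,"tz":0,"ax":0,"ay":0,"az":0},{"tx":0,"ty":0,"tz":0,"ax":0,"ay":0,"az":0}]' ;python3 -m handwheel '[{"tx":0,"ty":0.003,"tz":0,"ax":0,"ay":0,"az":0},{"tx":0,"ty":0.00,"tz":0,"ax":0,"ay":0,"az":0}]'
python3 - <<'E'
from h import *
grab("side","s5",(250,200,330,280),8)
E
```

```text
time: 2.8
tool_pos: [0.5284, -0.2303, 0.0046]
eef_rot: [-1.566, -0.193, 0.19]
contact_force: [-0.4, 0.2, -0.5]
opening: 0.051
time: 3.0
tool_pos: [0.5288, -0.2305, 0.0019]
eef_rot: [-1.566, -0.194, 0.189]
contact_force: [-0.2, 0.7, 0.4]
opening: 0.0512
```

View pics/s5.png

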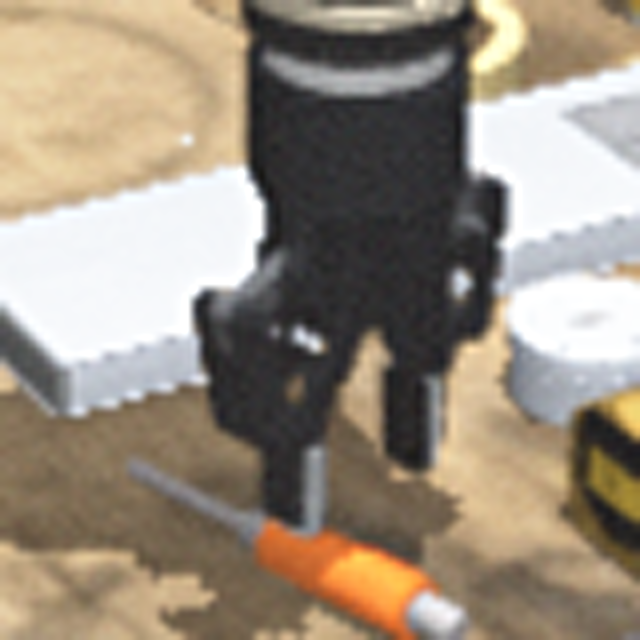

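```bash
python3 -m handwheel '[{"tx":0,"ty":0.004,"tz":0,"ax":0,"ay":0,"az":0},{"tx":0,"ty":0,"tz":0,"ax":0,"ay":0,"az":0}]' ;python3 -m handwheel '[{"tx":0,"ty":0.004,"tz":0,"ax":0,"ay":0,"az":0},{"tx":0,"ty":0.00,"tz":0,"ax":0,"ay":0,"az":0}]'
python3 - <<'E'
from h import *
grab("side","s6",(250,200,330,280),8)
E
```

```text
time: 3.25
tool_pos: [0.529, -0.2307, -0.002]
eef_rot: [-1.567, -0.194, 0.189]
contact_force: [-0.8, 0.5, 0.4]
opening: 0.0515
time: 3.45
tool_pos: [0.529, -0.2307, -0.0064]
eef_rot: [-1.567, -0.194, 0.189]
contact_force: [-0.3, 0.4, -0.4]
opening: 0.0512
```

View pics/s6.png

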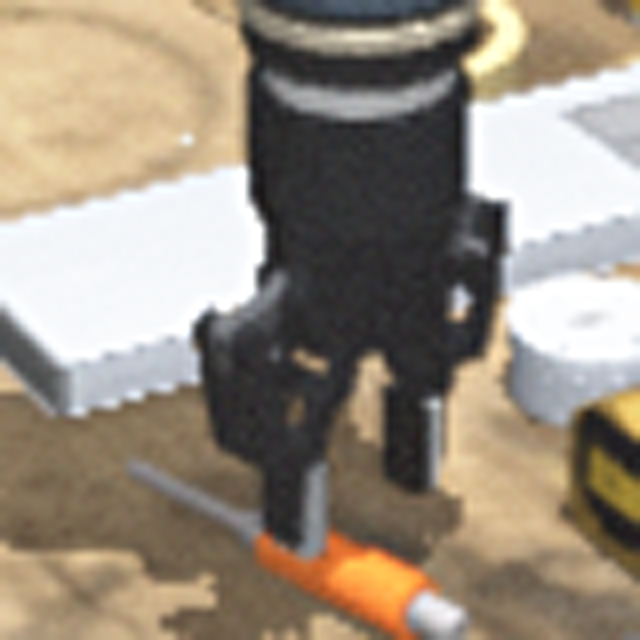

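```bash
python3 - <<'E'
from h import *
for z in(.0,.01,.02,.03,.04): 
    a=onz("side",286.6,269,z);b=onz("side",301.9,261.2,z);print(z,(a+b)/2,b-a)
E
```

```text
0.0 [ 0.56128572 -0.18942139  0.        ] [0.06109219 0.01166237 0.        ]
0.01 [ 0.55237935 -0.20252575  0.01      ] [0.06033256 0.01151735 0.        ]
0.02 [ 0.54347299 -0.2156301   0.02      ] [0.05957294 0.01137234 0.        ]
0.03 [ 0.53456662 -0.22873445  0.03      ] [0.05881331 0.01122733 0.        ]
0.04 [ 0.52566026 -0.2418388   0.04      ] [0.05805368 0.01108232 0.        ]
```

```bash
python3 -m handwheel '[{"tx":-0.001,"ty":0.01,"tz":0,"ax":0,"ay":0,"az":0},{"tx":0,"ty":0,"tz":0,"ax":0,"ay":0,"az":0}]' ;python3 -m handwheel '[{"tx":0,"ty":0.006,"tz":0,"ax":0,"ay":0,"az":0},{"tx":0,"ty":0.00,"tz":0,"ax":0,"ay":0,"az":0}]'
python3 - <<'E'
from h import *
st()
grab("side","s7",(250,200,330,280),8)
E
```

```text
time: 3.7
tool_pos: [0.5283, -0.231, -0.0169]
eef_rot: [-1.567, -0.195, 0.188]
contact_force: [-0.6, -0.1, 1.2]
opening: 0.051
time: 3.9
tool_pos: [0.528, -0.231, -0.0237]
eef_rot: [-1.567, -0.194, 0.189]
contact_force: [0.2, -0.3, -0.5]
opening: 0.0514
t 3.9 tcp [ 0.528  -0.231  -0.0237] q [-0.41  0.47 -0.25  0.84 -0.    0.92] F [ 0.2 -0.3 -0.5] op 0.0514
[[ 0.97   0.004 -0.241]
 [ 0.241 -0.004  0.97 ]
 [ 0.003 -1.    -0.005]]
```

View pics/s7.png

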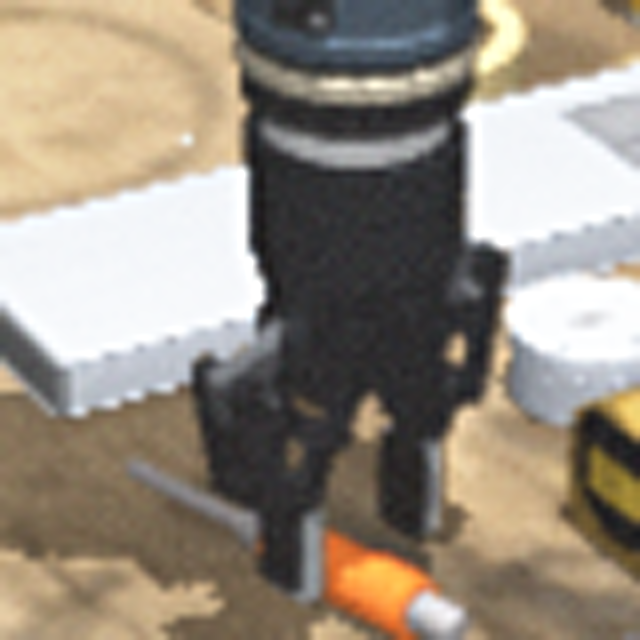

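```bash
python3 - <<'E'
from h import *
for z in(.0,.01,.02,.03): 
    a=onz("side",286.5,275,z);b=onz("side",302.3,267.1,z);print(z,(a+b)/2,b-a)
E
```

```text
0.0 [ 0.54416243 -0.21588762  0.        ] [0.06101015 0.01047477 0.        ]
0.01 [ 0.53546897 -0.22866289  0.01      ] [0.06025154 0.01034453 0.        ]
0.02 [ 0.52677552 -0.24143816  0.02      ] [0.05949293 0.01021429 0.        ]
0.03 [ 0.51808207 -0.25421343  0.03      ] [0.05873432 0.01008404 0.        ]
```

```bash
python3 -m handwheel '[{"tx":-0.001,"ty":0.005,"tz":0.001,"ax":0,"ay":0,"az":0},{"tx":0,"ty":0,"tz":0,"ax":0,"ay":0,"az":0}]';  python3 -m handwheel '[{"tx":0,"ty":0,"tz":0,"ax":0,"ay":0,"az":0},{"tx":0,"ty":0,"tz":0,"ax":0,"ay":0,"az":0},{"tx":0,"ty":0.00,"tz":0,"ax":0,"ay":0,"az":0}]' 0.65 40
python3 - <<'E'
from h import *
st()
grab("side","s8",(250,200,330,280),8)
E
```

```text
time: 4.15
tool_pos: [0.5273, -0.2305, -0.0285]
eef_rot: [-1.567, -0.195, 0.188]
contact_force: [0.6, 0.2, -0.4]
opening: 0.0512
time: 4.45
tool_pos: [0.5274, -0.2305, -0.0284]
eef_rot: [-1.567, -0.195, 0.188]
contact_force: [0.4, 0.3, 0.1]
opening: 0.0299
t 4.45 tcp [ 0.5274 -0.2305 -0.0284] q [-0.41  0.48 -0.26  0.83 -0.    0.92] F [0.4 0.3 0.1] op 0.0299
[[ 0.97   0.005 -0.241]
 [ 0.241 -0.004  0.97 ]
 [ 0.004 -1.    -0.006]]
```

View pics/s8.png

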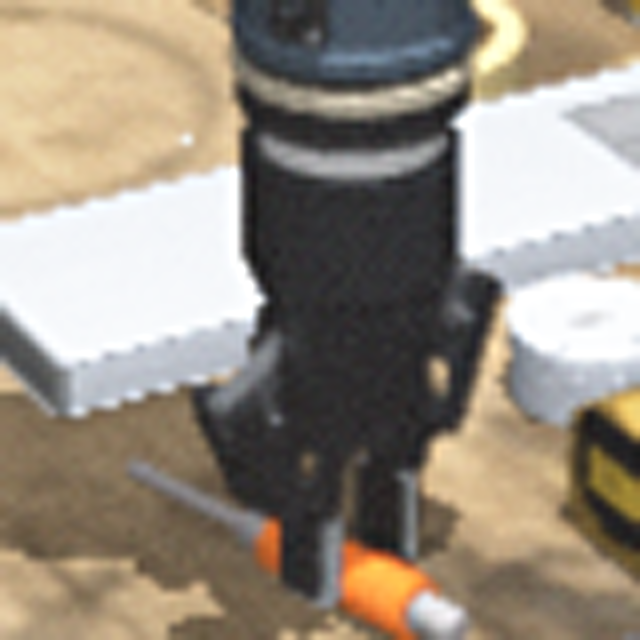

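```bash
python3 -m handwheel '[{"tx":0,"ty":0.003,"tz":0,"ax":0.002,"ay":0,"az":0.004},{"tx":0,"ty":0,"tz":0,"ax":0,"ay":0,"az":0}]';  python3 -m handwheel '[{"tx":0,"ty":0,"tz":0,"ax":0,"ay":0,"az":0},{"tx":0,"ty":0,"tz":0,"ax":0,"ay":0,"az":0},{"tx":0,"ty":0.00,"tz":0,"ax":0,"ay":0,"az":0}]' 1 100
python3 - <<'E'
from h import *
st()
grab("side","s9",(250,200,330,280),8)
E
```

```text
time: 4.7
tool_pos: [0.5276, -0.2306, -0.0313]
eef_rot: [-1.566, -0.192, 0.191]
contact_force: [-0.1, -0.5, 0.2]
opening: 0.0298
time: 5.0
tool_pos: [0.5277, -0.2306, -0.0307]
eef_rot: [-1.566, -0.192, 0.191]
contact_force: [-0.0, 0.2, -1.5]
opening: 0.02
t 5.0 tcp [ 0.5277 -0.2306 -0.0307] q [-0.41  0.48 -0.26  0.83 -0.    0.92] F [-0.   0.2 -1.5] op 0.02
[[ 0.97   0.001 -0.241]
 [ 0.241 -0.004  0.97 ]
 [ 0.    -1.    -0.004]]
```

View pics/s9.png

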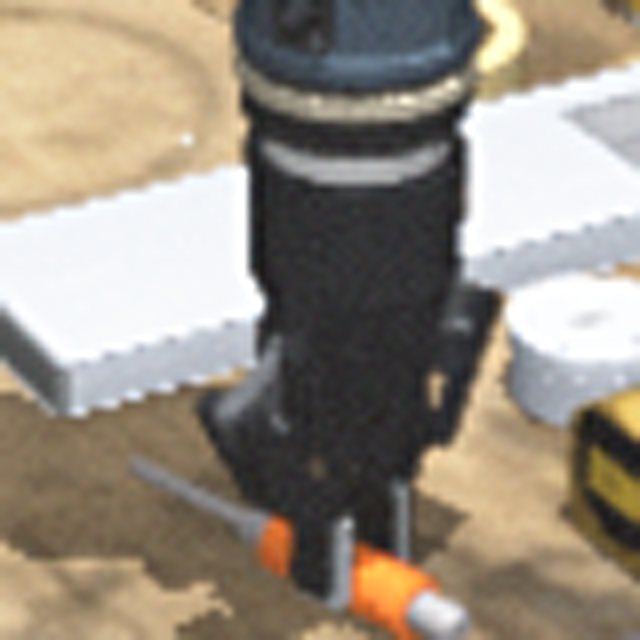

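```bash
python3 -m handwheel '[{"tx":0,"ty":-0.04,"tz":0,"ax":0,"ay":0,"az":0},{"tx":0,"ty":-0.05,"tz":0,"ax":0,"ay":0,"az":0},{"tx":0,"ty":-0.05,"tz":0,"ax":0,"ay":0,"az":0},{"tx":0,"ty":-0.05,"tz":0,"ax":0,"ay":0,"az":0}]'
python3 - <<'E'
from h import *
xc,p,n=frame();M1=np.column_stack([xc,-n,p])
plan([.68,.246,.22],M1,vmax=.05,show=20)
E
```

```text
time: 5.45
tool_pos: [0.5223, -0.2277, 0.1559]
eef_rot: [-1.557, -0.18, 0.202]
contact_force: [2.1, -0.6, -1.7]
opening: 0.0204
t 5.45 tcp [ 0.5223 -0.2277  0.1559] q [-0.41  0.34  0.04  1.28 -0.    0.92] F [ 2.1 -0.6 -1.7] op 0.0204
[[ 0.97  -0.015 -0.241]
 [ 0.241  0.003  0.97 ]
 [-0.013 -1.     0.007]]
world delta [0.1577 0.4737 0.0641] tool delta [ 0.2664 -0.065   0.4221] rotvec tool [-0.4546 -1.3227 -0.3616] rows 11
t [ 0.0242 -0.0059  0.0384] a [-0.0413 -0.1202 -0.0329]
t [ 0.0288 -0.0065  0.0349] a [-0.0413 -0.1202 -0.0329]
t [ 0.033  -0.0069  0.0309] a [-0.0413 -0.1202 -0.0329]
t [ 0.0367 -0.0069  0.0264] a [-0.0413 -0.1202 -0.0329]
t [ 0.0398 -0.0067  0.0215] a [-0.0413 -0.1202 -0.0329]
t [ 0.0423 -0.0061  0.0163] a [-0.0413 -0.1202 -0.0329]
t [ 0.0441 -0.0052  0.0109] a [-0.0413 -0.1202 -0.0329]
t [ 0.0453 -0.0041  0.0053] a [-0.0413 -0.1202 -0.0329]
t [ 0.0457 -0.0027 -0.0003] a [-0.0413 -0.1202 -0.0329]
t [ 0.0454 -0.0011 -0.0059] a [-0.0413 -0.1202 -0.0329]
t [ 0.0443  0.0007 -0.0113] a [-0.0413 -0.1202 -0.0329]
```

```bash
python3 -m handwheel '[{"tx":0.024,"ty":-0.006,"tz":0.038,"ax":-0.041,"ay":-0.12,"az":-0.033},{"tx":0.029,"ty":-0.0065,"tz":0.035,"ax":-0.041,"ay":-0.12,"az":-0.033},{"tx":0.033,"ty":-0.007,"tz":0.031,"ax":-0.041,"ay":-0.12,"az":-0.033},{"tx":0.037,"ty":-0.007,"tz":0.026,"ax":-0.041,"ay":-0.12,"az":-0.033},{"tx":0.04,"ty":-0.0067,"tz":0.0215,"ax":-0.041,"ay":-0.12,"az":-0.033}]'
python3 - <<'E'
from h import *
xc,p,n=frame();M1=np.column_stack([xc,-n,p])
plan([.68,.246,.22],M1,vmax=.05,show=20)
E
```

```text
time: 5.95
tool_pos: [0.6001, -0.013, 0.1945]
eef_rot: [-1.65, -0.839, 0.527]
contact_force: [1.2, -0.2, -1.2]
opening: 0.02
t 5.95 tcp [ 0.6001 -0.013   0.1945] q [ 0.04  0.17 -0.14  1.01 -0.1   0.74] F [ 1.2 -0.2 -1.2] op 0.02
[[ 0.643  0.246 -0.725]
 [ 0.76  -0.091  0.643]
 [ 0.093 -0.965 -0.246]]
world delta [0.0799 0.259  0.0255] tool delta [ 0.2506 -0.0285  0.1024] rotvec tool [-0.2278 -0.7121 -0.194 ] rows 6
t [ 0.0418 -0.0047  0.0171] a [-0.038  -0.1187 -0.0323]
t [ 0.0436 -0.0039  0.0118] a [-0.038  -0.1187 -0.0323]
t [ 0.0448 -0.0028  0.0064] a [-0.038  -0.1187 -0.0323]
t [ 0.0453 -0.0015  0.001 ] a [-0.038  -0.1187 -0.0323]
t [ 0.0452  0.     -0.0044] a [-0.038  -0.1187 -0.0323]
t [ 0.0443  0.0017 -0.0097] a [-0.038  -0.1187 -0.0323]
```

```bash
python3 -m handwheel '[{"tx":0.042,"ty":-0.005,"tz":0.017,"ax":-0.038,"ay":-0.12,"az":-0.032},{"tx":0.044,"ty":-0.004,"tz":0.012,"ax":-0.038,"ay":-0.12,"az":-0.032},{"tx":0.045,"ty":-0.003,"tz":0.006,"ax":-0.038,"ay":-0.12,"az":-0.032},{"tx":0.045,"ty":-0.0015,"tz":0.001,"ax":-0.038,"ay":-0.12,"az":-0.032},{"tx":0.045,"ty":0,"tz":-0.0044,"ax":-0.038,"ay":-0.12,"az":-0.032}]'
python3 -m handwheel '[{"tx":0.044,"ty":0.002,"tz":-0.01,"ax":-0.038,"ay":-0.12,"az":-0.032}]'
python3 - <<'E'
from h import *
xc,p,n=frame();M1=np.column_stack([xc,-n,p])
plan([.68,.246,.22],M1,vmax=.05,show=20)
E
```

```text
time: 6.45
tool_pos: [0.6637, 0.2147, 0.2166]
eef_rot: [-1.584, -1.514, 0.886]
contact_force: [0.9, 0.0, -1.2]
opening: 0.0195
time: 6.55
tool_pos: [0.6756, 0.2601, 0.2203]
eef_rot: [-1.551, -1.65, 0.958]
contact_force: [0.3, -0.3, -1.6]
opening: 0.0199
t 6.55 tcp [0.6756 0.2601 0.2203] q [ 0.47  0.2  -0.16  0.72 -0.21  0.34] F [ 0.3 -0.3 -1.6] op 0.0199
[[-0.069  0.506 -0.86 ]
 [ 0.998  0.024 -0.066]
 [-0.013 -0.862 -0.506]]
world delta [ 0.0044 -0.0141 -0.0003] tool delta [-0.0144  0.0021 -0.0027] rotvec tool [0.0074 0.0406 0.0086] rows 1
t [-0.0144  0.0021 -0.0027] a [0.0074 0.0406 0.0086]
```

```bash
python3 -m handwheel '[{"tx":-0.014,"ty":0.002,"tz":-0.003,"ax":0.007,"ay":0.04,"az":0.009},{"tx":0,"ty":0,"tz":0,"ax":0,"ay":0,"az":0}]'
python3 - <<'E'
from h import *
xc,p,n=frame();M1=np.column_stack([xc,-n,p])
st()
grab("side","s10");grab("top","t10",(130,130,270,250),5)
cv2.imwrite("pics/s10z.png",cv2.resize(cv2.imread("pics/s10.png")[110:230,170:290],None,fx=5,fy=5,interpolation=cv2.INTER_CUBIC))
E
```

```text
time: 6.75
tool_pos: [0.6793, 0.2518, 0.2188]
eef_rot: [-1.558, -1.619, 0.936]
contact_force: [-0.6, 0.2, -1.6]
opening: 0.02
t 6.75 tcp [0.6793 0.2518 0.2188] q [ 0.45  0.21 -0.15  0.73 -0.2   0.36] F [-0.6  0.2 -1.6] op 0.02
[[-0.039  0.499 -0.866]
 [ 0.999  0.019 -0.034]
 [-0.001 -0.866 -0.5  ]]
```

View pics/s10z.png

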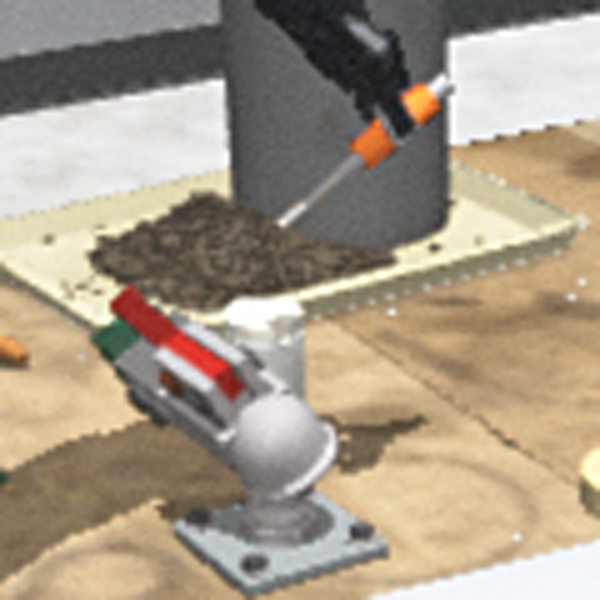

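View pics/t10.png

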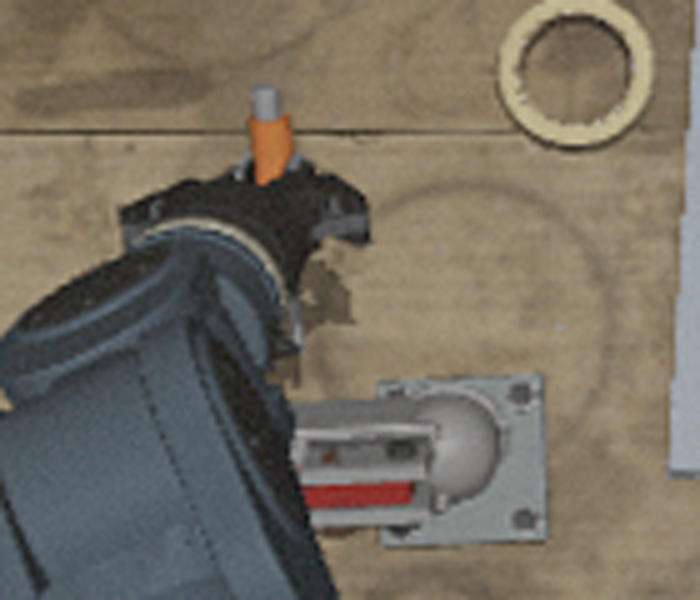

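```bash
cat >> h.py <<'E'
def tips(hyp):
    s=r.read_state();M=R.from_rotvec(s['eef_rot']).as_matrix();P=np.array(s['tool_pos'])
    c=P-.042*M[:,1] if hyp=="A" else P+[0,0,.042]
    return c+.105*M[:,2],c,c-.051*M[:,2]
E
python3 - <<'E'
from h import *
for h in "AB":
    for nm,X in zip(("tip","c","head"),tips(h)): print(h,nm,np.round(X,4),"side",np.round(proj("side",X),1),"top",np.round(proj("top",X),1))
t=cv2.imread("pics/t10.png");cv2.imwrite("pics/t10z.png",cv2.convertScaleAbs(cv2.resize(t[200:500,220:400],None,fx=3,fy=3),alpha=2))
X,e=tri(("side",259,127.6,np.zeros(3)),("top",182.7,149,np.zeros(3)));print("head",X,e)
E
```

```text
A tip [0.5674 0.2472 0.2028] side [225.2 154.9] top [189.8 199. ]
A c [0.6582 0.2508 0.2553] side [247.8 135.3] top [185.3 163.9]
A head [0.7024 0.2526 0.2808] side [258.5 126. ] top [183. 146.]
B tip [0.5883 0.248  0.2084] side [230.6 152.1] top [189.3 191.5]
B c [0.6792 0.2516 0.2609] side [252.9 132.7] top [184.7 156. ]
B head [0.7234 0.2534 0.2864] side [263.6 123.4] top [182.4 137.9]
head [0.69942618 0.25270595 0.27468671] [array([-1.2,  0.2]), array([ 0.7, -1.4])]
```

View pics/t10z.png

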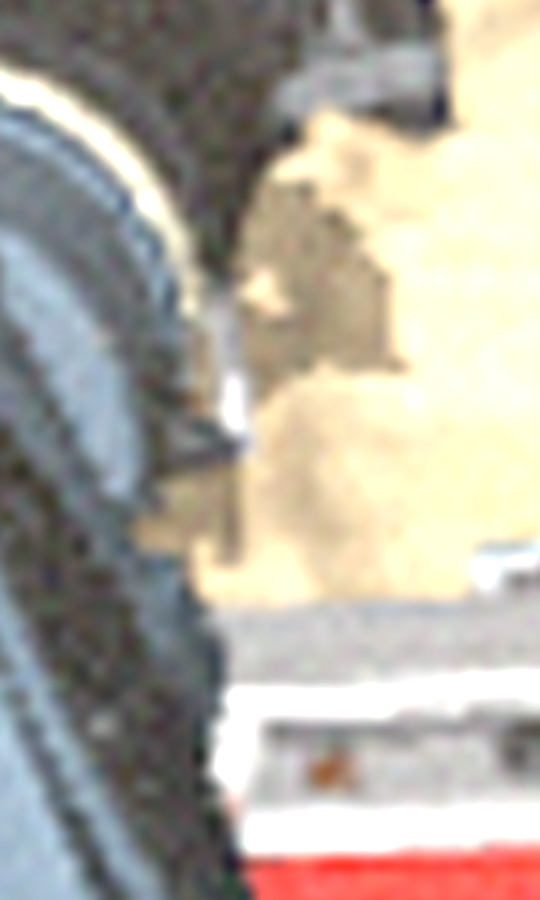

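```bash
python3 - <<'E'
from h import *
Z=np.zeros(3)
T,e=tri(("side",225.6,154.4,Z),("top",189.4,198.9,Z));Tr=tips("A")[0];print(T,e,Tr-T)
xc,p,n=frame()
X,e=tri(("top",195.5,220.8,Z),("side",203.7,186.1,.047*p));print("pin_end",X,e,"corr",X+Tr-T)
print("along p,xc,n of tip rel pin_end:",[(Tr-(X+Tr-T))@v for v in(p,xc,n)])
E
```

```text
[0.56827483 0.24779318 0.2040967 ] [array([-0.2,  0. ]), array([ 0.1, -0.2])] [-0.00091362 -0.00056573 -0.001277  ]
pin_end [0.51477466 0.24161549 0.1346143 ] [array([ 0.5, -1.1]), array([-1.1,  0.1])] corr [0.51386104 0.24104976 0.1333373 ]
along p,xc,n of tip rel pin_end: [np.float64(-0.08121202962206167), np.float64(0.004587819726573523), np.float64(0.03334357412657533)]
```

```bash
cat >> h.py <<'E'
PE=np.array([.51386,.24105,.13334])
def tcp_for_tip(tip,M): return np.array(tip)-.105*M[:,2]+.042*M[:,1]
def rel(hyp="A"):
    xc,p,n=frame();T=tips("A")[0]-PE;print("tip rel PE p,xc,n mm:",np.round([1e3*(T@v) for v in(p,xc,n)],1))
E
python3 - <<'E'
from h import *
xc,p,n=frame();M1=np.column_stack([xc,-n,p])
plan(tcp_for_tip(PE-.012*p,M1),M1)
E
```

```text
t 6.85 tcp [0.6792 0.2516 0.2189] q [ 0.45  0.21 -0.15  0.73 -0.2   0.36] F [-0.3 -0.4 -1.4] op 0.02
[[-0.039  0.499 -0.866]
 [ 0.999  0.019 -0.034]
 [-0.001 -0.866 -0.5  ]]
world delta [-0.0431 -0.007  -0.0634] tool delta [-0.0052  0.0333  0.0692] rotvec tool [-0.0004  0.0088  0.0042] rows 2
t [-0.0026  0.0167  0.0346] a [-0.0002  0.0044  0.0021]
t [-0.0027  0.0167  0.0346] a [-0.0002  0.0044  0.0021]
```

```bash
python3 -m handwheel '[{"tx":-0.005,"ty":0.033,"tz":0.01,"ax":0,"ay":0.009,"az":0.004},{"tx":0,"ty":0,"tz":0.04,"ax":0,"ay":0,"az":0},{"tx":0,"ty":0,"tz":0.014,"ax":0,"ay":0,"az":0},{"tx":0,"ty":0,"tz":0,"ax":0,"ay":0,"az":0}]'
python3 - <<'E'
from h import *
xc,p,n=frame();M1=np.column_stack([xc,-n,p])
plan(tcp_for_tip(PE-.012*p,M1),M1);rel()
print(proj("side",tips("A")[0]),proj("top",tips("A")[0]))
grab("side","s11",(180,120,260,200),8);grab("top","t11",(150,160,250,250),7)
E
```

```text
time: 7.25
tool_pos: [0.6398, 0.2416, 0.1559]
eef_rot: [-1.567, -1.605, 0.928]
contact_force: [-0.2, -0.4, -0.7]
opening: 0.0197
t 7.25 tcp [0.6398 0.2416 0.1559] q [ 0.47  0.19 -0.34  0.56 -0.22  0.39] F [-0.2 -0.4 -0.7] op 0.0197
[[-0.024  0.499 -0.866]
 [ 1.     0.012 -0.021]
 [ 0.    -0.867 -0.499]]
world delta [-0.0037  0.0031 -0.0005] tool delta [ 0.0032 -0.0014  0.0033] rotvec tool [-0.0011 -0.0051 -0.0029] rows 1
t [ 0.0032 -0.0014  0.0033] a [-0.0011 -0.0051 -0.0029]
tip rel PE p,xc,n mm: [-15.4  -2.5  -1.3]
(np.float64(216.7310033306575), np.float64(175.18753332417583)) (np.float64(196.6315248793228), np.float64(215.11958096962726))
```

View pics/s11.png

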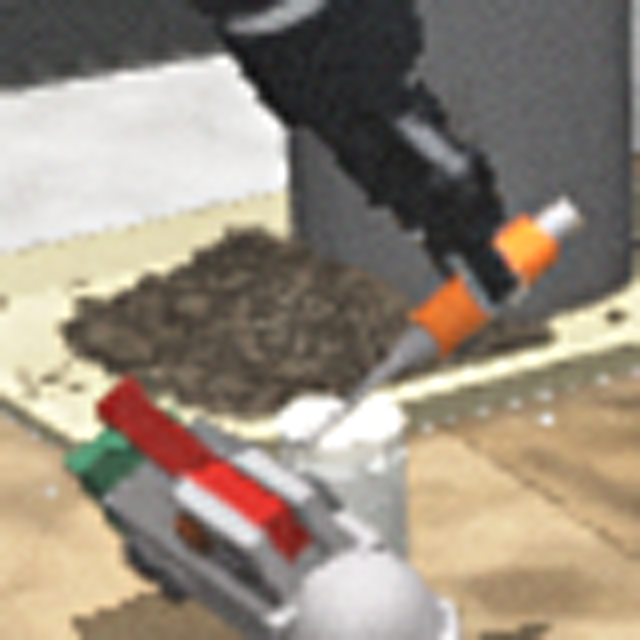

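View pics/t11.png

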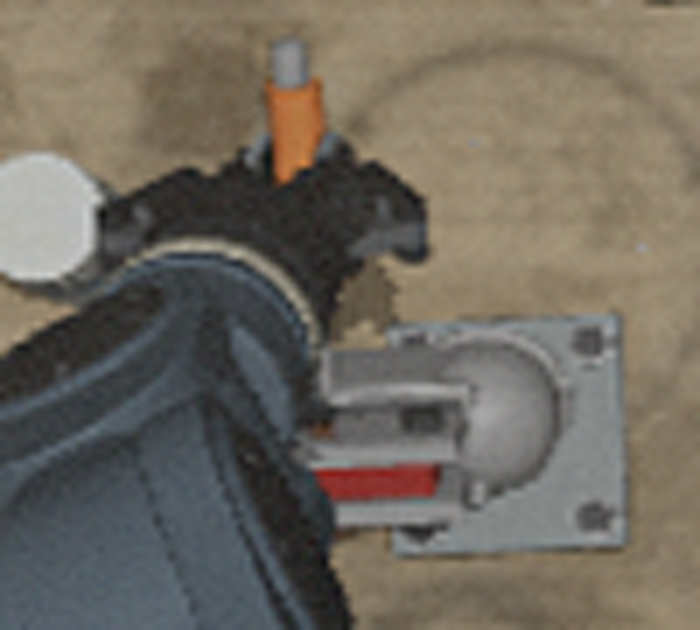

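```bash
python3 -m handwheel '[{"tx":0.003,"ty":-0.0014,"tz":0.003,"ax":-0.001,"ay":-0.005,"az":-0.003},{"tx":0,"ty":0,"tz":0,"ax":0,"ay":0,"az":0}]'
python3 - <<'E'
from h import *
xc,p,n=frame();M1=np.column_stack([xc,-n,p])
plan(tcp_for_tip(PE-.005*p,M1),M1);rel()
Z=np.zeros(3)
print(tri(("top",156.5,191,Z),("side",222.5,171,Z)))
E
```

```text
time: 7.55
tool_pos: [0.6407, 0.2456, 0.16]
eef_rot: [-1.567, -1.615, 0.923]
contact_force: [0.3, 0.1, -1.8]
opening: 0.0197
t 7.55 tcp [0.6407 0.2456 0.16  ] q [ 0.47  0.18 -0.34  0.56 -0.22  0.39] F [ 0.3  0.1 -1.8] op 0.0197
[[-0.029  0.505 -0.863]
 [ 1.     0.017 -0.023]
 [ 0.003 -0.863 -0.505]]
world delta [-0.0106 -0.0011 -0.008 ] tool delta [-0.0008  0.0015  0.0132] rotvec tool [ 0.0061 -0.0022  0.002 ] rows 1
t [-0.0008  0.0015  0.0132] a [ 0.0061 -0.0022  0.002 ]
tip rel PE p,xc,n mm: [-18.    0.9   1. ]
(array([0.61190242, 0.37447434, 0.09107649]), [array([ 0.4, -0.7]), array([-0.7,  0.1])])
```

```bash
python3 -m handwheel '[{"tx":-0.001,"ty":0.0005,"tz":0.01,"ax":0.004,"ay":-0.002,"az":0.002},{"tx":0,"ty":0,"tz":0.0,"ax":0,"ay":0,"az":0}]'; python3 -c "
from h import *
st();rel()"
python3 -m handwheel '[{"tx":0,"ty":0,"tz":0.003,"ax":0,"ay":0,"az":0},{"tx":0,"ty":0,"tz":0.0,"ax":0,"ay":0,"az":0}]'; python3 -c "
from h import *
st();rel()"
```

```text
time: 7.75
tool_pos: [0.6329, 0.2444, 0.1552]
eef_rot: [-1.566, -1.613, 0.927]
contact_force: [-1.0, -1.2, -1.8]
opening: 0.02
t 7.75 tcp [0.6329 0.2444 0.1552] q [ 0.48  0.18 -0.36  0.55 -0.22  0.4 ] F [-1.  -1.2 -1.8] op 0.02
[[-0.029  0.503 -0.864]
 [ 1.     0.015 -0.025]
 [ 0.001 -0.864 -0.503]]
tip rel PE p,xc,n mm: [-8.9 -0.1  1. ]
time: 7.95
tool_pos: [0.6302, 0.2445, 0.1538]
eef_rot: [-1.566, -1.613, 0.927]
contact_force: [-0.3, 0.2, -1.2]
opening: 0.0198
t 7.95 tcp [0.6302 0.2445 0.1538] q [ 0.48  0.17 -0.37  0.54 -0.22  0.4 ] F [-0.3  0.2 -1.2] op 0.0198
[[-0.029  0.503 -0.864]
 [ 1.     0.015 -0.025]
 [ 0.001 -0.864 -0.503]]
tip rel PE p,xc,n mm: [-5.9  0.1  1.1]
```

```bash
for i in 1 2 3; do python3 -m handwheel '[{"tx":0,"ty":0.0003,"tz":0.002,"ax":0,"ay":0,"az":0},{"tx":0,"ty":0,"tz":0.0,"ax":0,"ay":0,"az":0}]' | grep -v eef; python3 -c "
from h import *
rel()"; done
```

```text
time: 8.15
tool_pos: [0.6286, 0.2446, 0.1525]
contact_force: [0.4, -0.6, -0.6]
opening: 0.0199
tip rel PE p,xc,n mm: [-3.8  0.2  0.8]
time: 8.35
tool_pos: [0.6269, 0.2446, 0.1511]
contact_force: [0.2, -0.4, -1.3]
opening: 0.0201
tip rel PE p,xc,n mm: [-1.7  0.2  0.4]
time: 8.55
tool_pos: [0.626, 0.2446, 0.1505]
contact_force: [1.3, -0.6, -0.8]
opening: 0.0201
tip rel PE p,xc,n mm: [-0.5  0.4  0.1]
```

```bash
for i in 1 2 3; do python3 -m handwheel '[{"tx":0,"ty":0,"tz":0.002,"ax":0,"ay":0,"az":0},{"tx":0,"ty":0,"tz":0.0,"ax":0,"ay":0,"az":0}]' | grep -v eef; python3 -c "
from h import *
rel()"; done
```

```text
time: 8.75
tool_pos: [0.6258, 0.2448, 0.151]
contact_force: [-0.7, 0.6, -1.9]
opening: 0.0196
tip rel PE p,xc,n mm: [-0.5  0.6  0.3]
time: 8.95
tool_pos: [0.6256, 0.2449, 0.1515]
contact_force: [0.8, -0.5, -1.6]
opening: 0.0201
tip rel PE p,xc,n mm: [-0.4  0.8  0.5]
time: 9.15
tool_pos: [0.6255, 0.2449, 0.1521]
contact_force: [1.2, -0.9, -0.9]
opening: 0.0198
tip rel PE p,xc,n mm: [-0.4  1.   0.6]
```

```bash
python3 -m handwheel '[{"tx":-0.001,"ty":0.0,"tz":0.005,"ax":0,"ay":0,"az":0},{"tx":0,"ty":0,"tz":0.005,"ax":0,"ay":0,"az":0}]' | grep -v eef; python3 -c "
from h import *
st();rel()"
```

```text
time: 9.35
tool_pos: [0.6223, 0.2449, 0.152]
contact_force: [12.2, -3.2, 5.9]
opening: 0.02
t 9.35 tcp [0.6223 0.2449 0.152 ] q [ 0.5   0.15 -0.42  0.5  -0.24  0.41] F [12.2 -3.2  5.9] op 0.02
[[-0.024  0.524 -0.851]
 [ 1.     0.018 -0.018]
 [ 0.006 -0.852 -0.524]]
tip rel PE p,xc,n mm: [2.8 1.3 0.9]
```

```bash
cat >> h.py <<'E'
def push(ahead=.0):
    xc,p,n=frame();M1=np.column_stack([xc,-n,p]);s,M=st();rel()
    T=tips("A")[0]-PE
    print("need tool rot",np.round(R.from_matrix(M.T@M1).as_rotvec(),4),"tool shift for lateral", np.round(M.T@(tcp_for_tip(PE+(T@p)*p,M1)-s['tool_pos']),4))
E
python3 -c "
from h import *
push()"
```

```text
t 9.35 tcp [0.6223 0.2449 0.152 ] q [ 0.5   0.15 -0.42  0.5  -0.24  0.41] F [12.2 -3.2  5.9] op 0.02
[[-0.024  0.524 -0.851]
 [ 1.     0.018 -0.018]
 [ 0.006 -0.852 -0.524]]
tip rel PE p,xc,n mm: [2.8 1.3 0.9]
need tool rot [ 0.0283 -0.0076  0.0023] tool shift for lateral [-0.0006  0.0039  0.0013]
```

```bash
python3 -m handwheel '[{"tx":-0.001,"ty":0.004,"tz":0.006,"ax":0.028,"ay":-0.008,"az":0.002},{"tx":0,"ty":0.001,"tz":0.006,"ax":0.005,"ay":0,"az":0}]' | grep -v eef; python3 -c "
from h import *
push()"
```

```text
time: 9.55
tool_pos: [0.6202, 0.2453, 0.1473]
contact_force: [13.3, -2.1, 7.0]
opening: 0.0202
t 9.55 tcp [0.6202 0.2453 0.1473] q [ 0.49  0.16 -0.4   0.52 -0.23  0.41] F [13.3 -2.1  7. ] op 0.0202
[[-0.029  0.506 -0.862]
 [ 1.     0.018 -0.023]
 [ 0.004 -0.862 -0.507]]
tip rel PE p,xc,n mm: [6.2 1.3 0.1]
need tool rot [ 0.0076 -0.0029  0.0028] tool shift for lateral [-0.0011  0.0009  0.0003]
```

```bash
python3 -m handwheel '[{"tx":-0.001,"ty":0.001,"tz":0.006,"ax":0.01,"ay":-0.003,"az":0.002},{"tx":0,"ty":0.001,"tz":0.006,"ax":0.005,"ay":0,"az":0},{"tx":0,"ty":0.001,"tz":0.006,"ax":0.005,"ay":0,"az":0}]' | grep -v eef; python3 -c "
from h import *
push()
grab('side','s12',(180,120,260,200),8)"
```

```text
time: 9.85
tool_pos: [0.6174, 0.2458, 0.1463]
contact_force: [15.3, -5.4, 7.4]
opening: 0.0201
t 9.85 tcp [0.6174 0.2458 0.1463] q [ 0.5   0.16 -0.42  0.51 -0.23  0.42] F [15.3 -5.4  7.4] op 0.0201
[[-0.025  0.51  -0.86 ]
 [ 1.     0.017 -0.019]
 [ 0.005 -0.86  -0.51 ]]
tip rel PE p,xc,n mm: [9.3 2.2 0.1]
need tool rot [ 0.0119 -0.0065  0.0023] tool shift for lateral [-0.0016  0.0014  0.0005]
```

View pics/s12.png

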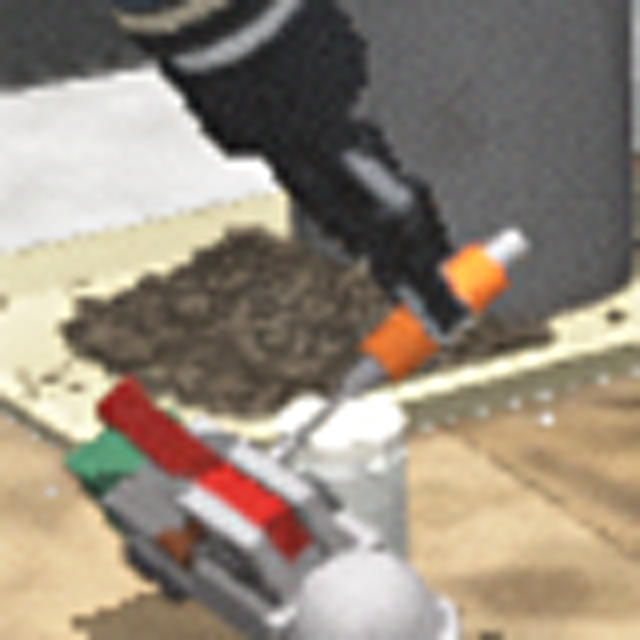

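```bash
python3 -m handwheel '[{"tx":-0.003,"ty":0.0015,"tz":0.006,"ax":0.012,"ay":-0.006,"az":0.002},{"tx":-0.001,"ty":0.001,"tz":0.006,"ax":0.006,"ay":0,"az":0},{"tx":-0.001,"ty":0.001,"tz":0.006,"ax":0.006,"ay":0,"az":0}]' | grep -v eef; python3 -c "
from h import *
push()"
```

```text
time: 10.2
tool_pos: [0.6145, 0.2438, 0.1448]
contact_force: [11.4, 0.3, 5.5]
opening: 0.0198
t 10.2 tcp [0.6145 0.2438 0.1448] q [ 0.49  0.15 -0.43  0.5  -0.23  0.41] F [11.4  0.3  5.5] op 0.0198
[[-0.026  0.509 -0.86 ]
 [ 1.     0.021 -0.018]
 [ 0.009 -0.86  -0.51 ]]
tip rel PE p,xc,n mm: [12.6  0.3  0.4]
need tool rot [ 0.0114 -0.0076  0.0057] tool shift for lateral [0.0003 0.0016 0.0005]
```

```bash
python3 -m handwheel '[{"tx":-0.0005,"ty":0.0015,"tz":0.009,"ax":0.012,"ay":-0.006,"az":0.005},{"tx":-0.0005,"ty":0.001,"tz":0.009,"ax":0.008,"ay":0,"az":0},{"tx":-0.0005,"ty":0.001,"tz":0.009,"ax":0.008,"ay":0,"az":0},{"tx":-0.0005,"ty":0.001,"tz":0.009,"ax":0.008,"ay":0,"az":0}]' | grep -v eef; python3 -c "
from h import *
push()"
```

```text
time: 10.6
tool_pos: [0.6027, 0.2445, 0.1387]
contact_force: [17.4, -3.7, 7.2]
opening: 0.0198
t 10.6 tcp [0.6027 0.2445 0.1387] q [ 0.51  0.14 -0.46  0.48 -0.23  0.43] F [17.4 -3.7  7.2] op 0.0198
[[-0.021  0.51  -0.86 ]
 [ 1.     0.02  -0.013]
 [ 0.01  -0.86  -0.51 ]]
tip rel PE p,xc,n mm: [25.9  1.9  0.9]
need tool rot [ 0.0122 -0.0121  0.0045] tool shift for lateral [-0.0009  0.0022  0.0005]
```

```bash
python3 -m handwheel '[{"tx":-0.002,"ty":0.0025,"tz":0.009,"ax":0.013,"ay":-0.012,"az":0.005},{"tx":-0.001,"ty":0.0015,"tz":0.009,"ax":0.009,"ay":-0.003,"az":0},{"tx":-0.001,"ty":0.0015,"tz":0.008,"ax":0.009,"ay":-0.002,"az":0}]' | grep -v eef; python3 -c "
from h import *
push()
grab('side','s13',(180,120,260,200),8)"
```

```text
time: 10.9
tool_pos: [0.5949, 0.2441, 0.1323]
contact_force: [11.1, 0.8, 5.7]
opening: 0.0201
t 10.9 tcp [0.5949 0.2441 0.1323] q [ 0.51  0.14 -0.48  0.47 -0.23  0.43] F [11.1  0.8  5.7] op 0.0201
[[-0.03   0.506 -0.862]
 [ 1.     0.02  -0.023]
 [ 0.006 -0.863 -0.506]]
tip rel PE p,xc,n mm: [35.6  0.7 -0.2]
need tool rot [ 0.0069 -0.0028  0.0054] tool shift for lateral [-0.0006  0.0005  0.0003]
```

View pics/s13.png

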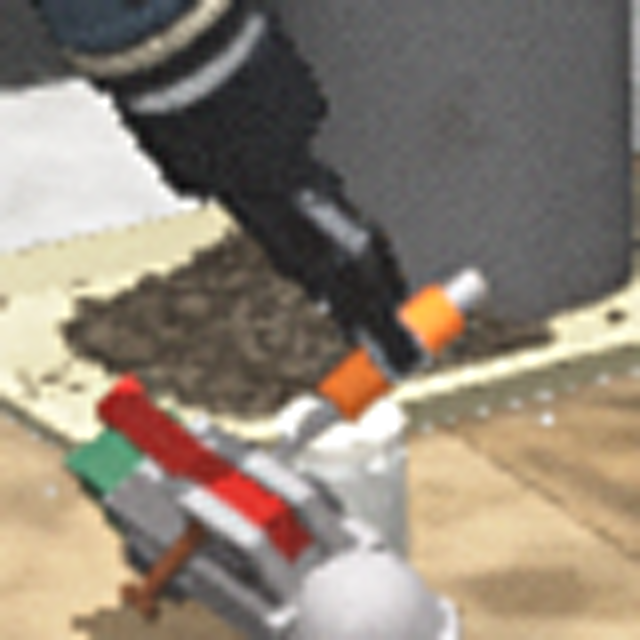

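```bash
python3 -m handwheel '[{"tx":-0.001,"ty":0.0015,"tz":0.008,"ax":0.01,"ay":-0.003,"az":0.003},{"tx":-0.0005,"ty":0.001,"tz":0.008,"ax":0.006,"ay":-0.002,"az":0},{"tx":-0.0005,"ty":0.001,"tz":0.007,"ax":0.006,"ay":-0.002,"az":0}]' | grep -v eef; python3 -c "
from h import *
push()
grab('side','s14',(180,120,260,200),8)"
```

```text
time: 11.25
tool_pos: [0.576, 0.2434, 0.1179]
contact_force: [1.4, 5.1, 1.2]
opening: 0.0201
t 11.25 tcp [0.576  0.2434 0.1179] q [ 0.52  0.14 -0.51  0.47 -0.23  0.44] F [1.4 5.1 1.2] op 0.0201
[[-0.036  0.486 -0.873]
 [ 0.999  0.021 -0.03 ]
 [ 0.004 -0.874 -0.487]]
tip rel PE p,xc,n mm: [58.2 -0.2 -0.8]
need tool rot [-0.0153  0.0036  0.0068] tool shift for lateral [-0.0005 -0.0025 -0.0006]
```

View pics/s14.png

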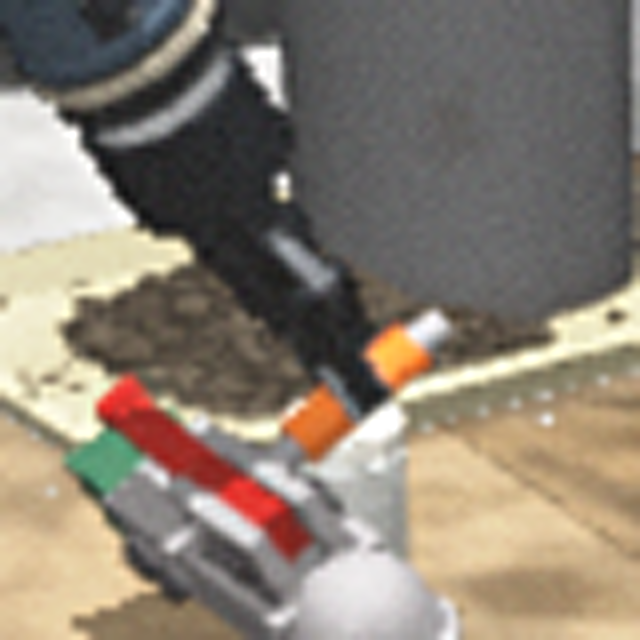

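```bash
python3 -m handwheel '[{"tx":0,"ty":-0.001,"tz":-0.02,"ax":-0.008,"ay":0.002,"az":0.003},{"tx":0,"ty":0,"tz":-0.03,"ax":0,"ay":0,"az":0}]' | grep -v eef; python3 -c "
from h import *
push()"
```

```text
time: 11.5
tool_pos: [0.6101, 0.2439, 0.1357]
contact_force: [0.1, 0.9, -1.0]
opening: 0.0199
t 11.5 tcp [0.6101 0.2439 0.1357] q [ 0.49  0.17 -0.41  0.54 -0.21  0.4 ] F [ 0.1  0.9 -1. ] op 0.0199
[[-0.038  0.479 -0.877]
 [ 0.999  0.017 -0.034]
 [-0.001 -0.877 -0.48 ]]
tip rel PE p,xc,n mm: [19.4 -1.  -1.7]
need tool rot [-0.0234  0.0076  0.0032] tool shift for lateral [ 0.0001 -0.0041 -0.0009]
```

```bash
python3 -m handwheel '[{"tx":0,"ty":-0.002,"tz":-0.02,"ax":-0.012,"ay":0.004,"az":0},{"tx":0,"ty":-0.001,"tz":-0.04,"ax":0,"ay":0,"az":0},{"tx":0,"ty":-0.02,"tz":-0.035,"ax":0,"ay":0,"az":0},{"tx":0,"ty":-0.05,"tz":0,"ax":0,"ay":0,"az":0}]' | grep -v eef; python3 -c "
from h import *
push()
grab('side','s15',(130,120,290,240),5);grab('top','t15')"
```

```text
time: 11.9
tool_pos: [0.6552, 0.2423, 0.2358]
contact_force: [1.7, 0.3, -0.6]
opening: 0.02
t 11.9 tcp [0.6552 0.2423 0.2358] q [ 0.45  0.18 -0.12  0.82 -0.2   0.37] F [ 1.7  0.3 -0.6] op 0.02
[[-0.035  0.472 -0.881]
 [ 0.999  0.008 -0.035]
 [-0.009 -0.881 -0.472]]
tip rel PE p,xc,n mm: [-70.   -3.6  63.3]
need tool rot [-0.0316  0.0088 -0.0057] tool shift for lateral [ 0.0032  0.0599 -0.0033]
```

View pics/s15.png

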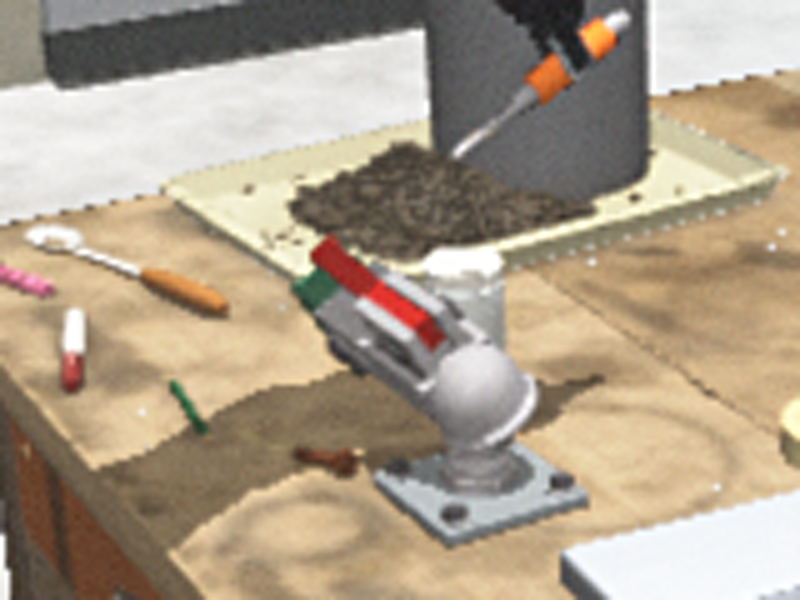

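View pics/t15.png

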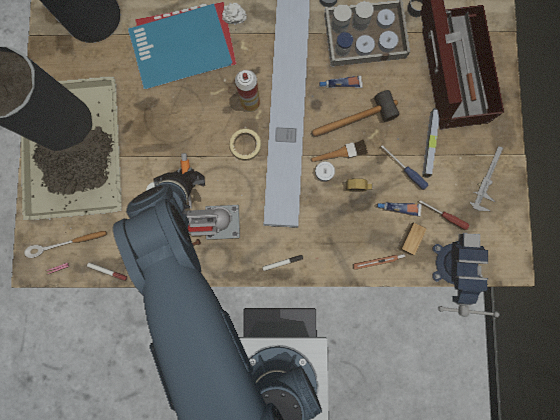

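```bash
python3 - <<'E'
from h import *
plan([.5277,-.2306,.19],down(104),vmax=.05,show=20)
E
```

```text
t 12.0 tcp [0.6542 0.2437 0.2438] q [ 0.46  0.17 -0.12  0.82 -0.2   0.37] F [ 1.5 -0.6 -1.5] op 0.0199
[[-0.036  0.481 -0.876]
 [ 0.999  0.013 -0.034]
 [-0.005 -0.877 -0.481]]
world delta [-0.1265 -0.4743 -0.0538] tool delta [-0.4692 -0.0199  0.1528] rotvec tool [0.4241 1.3332 0.3374] rows 11
t [-0.0427 -0.0018  0.0139] a [0.0386 0.1212 0.0307]
t [-0.0441 -0.      0.0087] a [0.0386 0.1212 0.0307]
t [-0.0447  0.0015  0.0032] a [0.0386 0.1212 0.0307]
t [-0.0447  0.0029 -0.0023] a [0.0386 0.1212 0.0307]
t [-0.044   0.0041 -0.0078] a [0.0386 0.1212 0.0307]
t [-0.0426  0.005  -0.0132] a [0.0386 0.1212 0.0307]
t [-0.0405  0.0057 -0.0185] a [0.0386 0.1212 0.0307]
t [-0.0378  0.0061 -0.0235] a [0.0386 0.1212 0.0307]
t [-0.0345  0.0062 -0.0281] a [0.0386 0.1212 0.0307]
t [-0.0306  0.006  -0.0323] a [0.0386 0.1212 0.0307]
t [-0.0263  0.0056 -0.0359] a [0.0386 0.1212 0.0307]
```

```bash
python3 -m handwheel '[{"tx":-0.043,"ty":-0.004,"tz":0.014,"ax":0.039,"ay":0.121,"az":0.031},{"tx":-0.044,"ty":-0.002,"tz":0.009,"ax":0.039,"ay":0.121,"az":0.031},{"tx":-0.045,"ty":0.0015,"tz":0.003,"ax":0.039,"ay":0.121,"az":0.031},{"tx":-0.045,"ty":0.003,"tz":-0.002,"ax":0.039,"ay":0.121,"az":0.031},{"tx":-0.044,"ty":0.004,"tz":-0.008,"ax":0.039,"ay":0.121,"az":0.031}]' >/dev/null
python3 -m handwheel '[{"tx":-0.043,"ty":0.005,"tz":-0.013,"ax":0.039,"ay":0.121,"az":0.031},{"tx":-0.04,"ty":0.006,"tz":-0.0185,"ax":0.039,"ay":0.121,"az":0.031},{"tx":-0.038,"ty":0.006,"tz":-0.0235,"ax":0.039,"ay":0.121,"az":0.031},{"tx":-0.035,"ty":0.006,"tz":-0.028,"ax":0.039,"ay":0.121,"az":0.031},{"tx":-0.031,"ty":0.006,"tz":-0.032,"ax":0.039,"ay":0.121,"az":0.031}]' >/dev/null
python3 - <<'E'
from h import *
plan([.5277,-.2306,.05],down(104),vmax=.05,show=20)
E
```

```text
t 13.0 tcp [ 0.5112 -0.195   0.1871] q [-0.35  0.27  0.02  1.31 -0.02  0.88] F [ 0.  -0.6 -1.6] op 0.0199
[[ 0.944 -0.001 -0.329]
 [ 0.328 -0.019  0.944]
 [-0.007 -1.    -0.018]]
world delta [ 0.0165 -0.0356 -0.1371] tool delta [ 0.0048  0.1377 -0.0366] rotvec tool [ 0.018   0.0904 -0.0064] rows 3
t [ 0.0016  0.0459 -0.0122] a [ 0.006   0.0301 -0.0021]
t [ 0.0019  0.0458 -0.0124] a [ 0.006   0.0301 -0.0021]
t [ 0.0022  0.0458 -0.0126] a [ 0.006   0.0301 -0.0021]
```

```bash
python3 -m handwheel '[{"tx":0.002,"ty":0.046,"tz":-0.012,"ax":0.006,"ay":0.03,"az":-0.002},{"tx":0.002,"ty":0.046,"tz":-0.012,"ax":0.006,"ay":0.03,"az":-0.002},{"tx":0.002,"ty":0.046,"tz":-0.012,"ax":0.006,"ay":0.03,"az":-0.002},{"tx":0,"ty":0,"tz":0,"ax":0,"ay":0,"az":0}]' 
python3 - <<'E'
from h import *
plan([.5277,-.2306,-.025],down(104),vmax=.05,show=20)
grab('side','s16',(230,180,370,300),5)
E
```

```text
time: 13.4
tool_pos: [0.5212, -0.2359, 0.0408]
eef_rot: [-1.559, -0.172, 0.187]
contact_force: [-0.6, -0.0, -1.2]
opening: 0.0197
t 13.4 tcp [ 0.5212 -0.2359  0.0408] q [-0.42  0.41 -0.16  1.01 -0.    0.92] F [-0.6 -0.  -1.2] op 0.0197
[[ 0.974 -0.01  -0.227]
 [ 0.227  0.003  0.974]
 [-0.009 -1.     0.005]]
world delta [ 0.0065  0.0053 -0.0658] tool delta [0.0082 0.0657 0.0033] rotvec tool [-0.0051 -0.0156 -0.009 ] rows 2
t [0.0041 0.0328 0.0017] a [-0.0025 -0.0078 -0.0045]
t [0.0039 0.0329 0.0017] a [-0.0025 -0.0078 -0.0045]
```

View pics/s16.png

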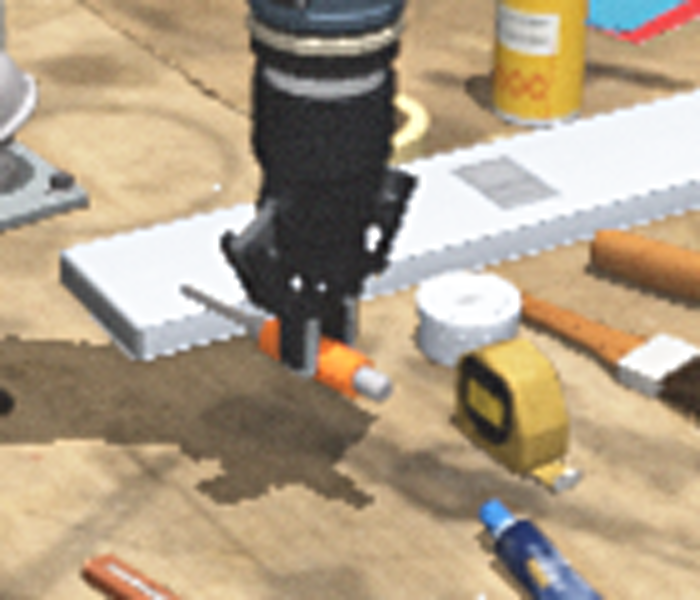

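```bash
python3 -m handwheel '[{"tx":0.004,"ty":0.033,"tz":0.002,"ax":-0.005,"ay":-0.01,"az":-0.008},{"tx":0.003,"ty":0.03,"tz":0.001,"ax":0,"ay":0,"az":0},{"tx":0,"ty":0,"tz":0,"ax":0,"ay":0,"az":0}]' 
python3 - <<'E'
from h import *
plan([.5277,-.2306,-.03],down(104),vmax=.05,show=20)
E
```

```text
time: 13.75
tool_pos: [0.53, -0.2306, -0.0158]
eef_rot: [-1.566, -0.196, 0.187]
contact_force: [-0.2, 0.9, -1.0]
opening: 0.02
t 13.75 tcp [ 0.53   -0.2306 -0.0158] q [-0.41  0.47 -0.24  0.86 -0.    0.92] F [-0.2  0.9 -1. ] op 0.02
[[ 0.97   0.006 -0.241]
 [ 0.241 -0.003  0.97 ]
 [ 0.005 -1.    -0.005]]
world delta [-0.0023  0.     -0.0142] tool delta [-0.0023  0.0142  0.0006] rotvec tool [ 0.0047 -0.0007  0.0048] rows 1
t [-0.0023  0.0142  0.0006] a [ 0.0047 -0.0007  0.0048]
```

```bash
python3 -m handwheel '[{"tx":-0.001,"ty":0.01,"tz":0,"ax":0.004,"ay":0,"az":0.004},{"tx":0,"ty":0.003,"tz":0,"ax":0,"ay":0,"az":0}]';python3 -m handwheel '[{"tx":0,"ty":0.003,"tz":0,"ax":0,"ay":0,"az":0},{"tx":0,"ty":0.002,"tz":0,"ax":0,"ay":0,"az":0}]'
```

```text
time: 13.95
tool_pos: [0.5308, -0.2307, -0.0252]
eef_rot: [-1.565, -0.196, 0.19]
contact_force: [-0.9, -0.0, -1.2]
opening: 0.0198
time: 14.15
tool_pos: [0.5325, -0.2312, -0.0279]
eef_rot: [-1.567, -0.199, 0.188]
contact_force: [-0.1, 0.4, -1.3]
opening: 0.0198
```

```bash
python3 -m handwheel '[{"tx":0,"ty":0.003,"tz":0,"ax":0.002,"ay":0,"az":0.006},{"tx":0,"ty":0.002,"tz":0,"ax":0,"ay":0,"az":0}]';python3 -m handwheel '[{"tx":0,"ty":0.002,"tz":0,"ax":0,"ay":0,"az":0},{"tx":0,"ty":0.001,"tz":0,"ax":0,"ay":0,"az":0}]'; python3 -c "
from h import *
st();grab('side','s17',(250,200,330,280),8)"
```

```text
time: 14.35
tool_pos: [0.5331, -0.2316, -0.031]
eef_rot: [-1.566, -0.195, 0.192]
contact_force: [-6.6, 4.6, 25.0]
opening: 0.02
time: 14.55
tool_pos: [0.5331, -0.2316, -0.0308]
eef_rot: [-1.567, -0.196, 0.191]
contact_force: [-2.6, 1.6, 2.0]
opening: 0.02
t 14.55 tcp [ 0.5331 -0.2316 -0.0308] q [-0.41  0.49 -0.25  0.83 -0.    0.92] F [-2.6  1.6  2. ] op 0.02
[[ 0.97   0.004 -0.244]
 [ 0.244 -0.004  0.97 ]
 [ 0.003 -1.    -0.005]]
```

View pics/s17.png

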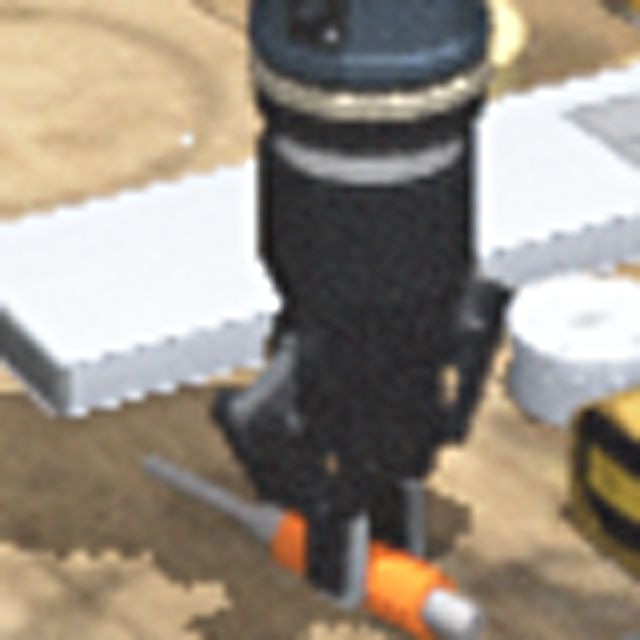

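```bash
python3 -m handwheel '[{"tx":0,"ty":0,"tz":0,"ax":0,"ay":0,"az":0},{"tx":0,"ty":0,"tz":0,"ax":0,"ay":0,"az":0},{"tx":0,"ty":0,"tz":0,"ax":0,"ay":0,"az":0}]' 0.4; python3 -m handwheel '[{"tx":0,"ty":-0.02,"tz":0,"ax":0,"ay":0,"az":0},{"tx":0,"ty":-0.05,"tz":0,"ax":0,"ay":0,"az":0},{"tx":0,"ty":-0.05,"tz":0,"ax":0,"ay":0,"az":0},{"tx":0,"ty":-0.05,"tz":0,"ax":0,"ay":0,"az":0},{"tx":0,"ty":-0.05,"tz":0,"ax":0,"ay":0,"az":0}]'; python3 -c "
from h import *
st();grab('side','s18',(230,180,370,300),5)"
```

```text
time: 14.9
tool_pos: [0.5339, -0.2321, -0.03]
eef_rot: [-1.568, -0.197, 0.19]
contact_force: [-0.3, 0.2, -0.3]
opening: 0.0509
time: 15.4
tool_pos: [0.5287, -0.2293, 0.1871]
eef_rot: [-1.56, -0.186, 0.2]
contact_force: [1.7, -0.6, -0.3]
opening: 0.0512
t 15.4 tcp [ 0.5287 -0.2293  0.1871] q [-0.41  0.34  0.11  1.35 -0.    0.92] F [ 1.7 -0.6 -0.3] op 0.0512
[[ 0.97  -0.009 -0.243]
 [ 0.243  0.001  0.97 ]
 [-0.008 -1.     0.003]]
```

View pics/s18.png

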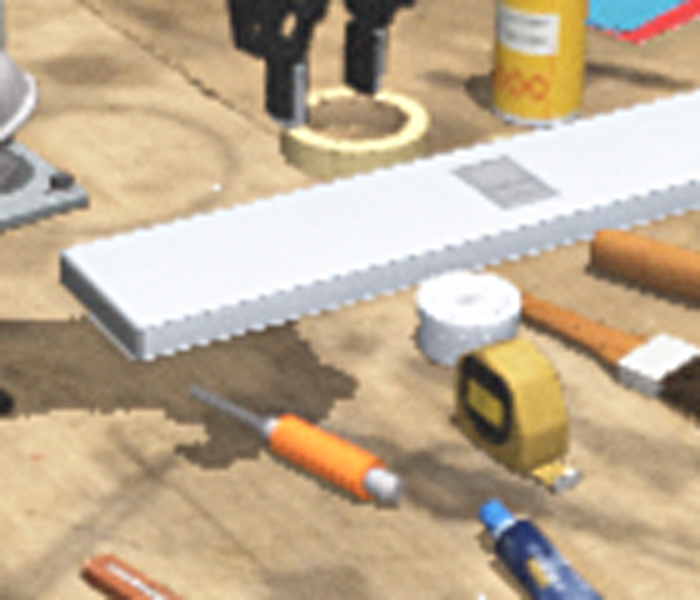

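```bash
cat >> h.py <<'E'
xc,p,n=frame();Z=np.zeros(3)
CORR=np.array([-.0009,-.0006,-.0013])
MH=np.column_stack([-p,-n,xc])
HOLE=PE+.022*p;HINGE=HOLE-.042*xc
def rep(grip,M): return np.array(grip)+.046*M[:,1]
E
python3 - <<'E'
from h import *
G,e=tri(("top",167,231.4,Z),("side",195,169.5,Z));G=G+CORR;print(G,e,[(G-HINGE)@v for v in(xc,p,n)])
plan(rep(G+.12*n,MH),MH,vmax=.05,show=20)
E
```

```text
[0.48137348 0.32423073 0.14003852] [array([ 0.5, -1. ]), array([-0.9,  0. ])] [np.float64(0.1261078684707031), np.float64(0.0006354521607928251), np.float64(0.02080337243937876)]
t 15.45 tcp [ 0.5316 -0.2305  0.1957] q [-0.41  0.33  0.12  1.36 -0.    0.92] F [ 0.7 -0.7  5.3] op 0.0509
[[ 0.97   0.001 -0.243]
 [ 0.243 -0.003  0.97 ]
 [ 0.    -1.    -0.003]]
world delta [-0.0872  0.5537  0.0085] tool delta [ 0.0502 -0.0104  0.5582] rotvec tool [-0.0532  0.2121 -0.5211] rows 12
t [ 0.0042 -0.0009  0.0465] a [-0.0044  0.0177 -0.0434]
t [ 0.0034 -0.0009  0.0466] a [-0.0044  0.0177 -0.0434]
t [ 0.0026 -0.001   0.0466] a [-0.0044  0.0177 -0.0434]
t [ 0.0018 -0.0011  0.0467] a [-0.0044  0.0177 -0.0434]
t [ 0.0011 -0.0012  0.0467] a [-0.0044  0.0177 -0.0434]
t [ 0.0003 -0.0014  0.0467] a [-0.0044  0.0177 -0.0434]
t [-0.0005 -0.0016  0.0467] a [-0.0044  0.0177 -0.0434]
t [-0.0012 -0.0019  0.0467] a [-0.0044  0.0177 -0.0434]
t [-0.002  -0.0021  0.0466] a [-0.0044  0.0177 -0.0434]
t [-0.0027 -0.0025  0.0466] a [-0.0044  0.0177 -0.0434]
t [-0.0034 -0.0028  0.0465] a [-0.0044  0.0177 -0.0434]
t [-0.0041 -0.0032  0.0464] a [-0.0044  0.0177 -0.0434]
```

```bash
python3 -m handwheel '[{"tx":0.004,"ty":-0.001,"tz":0.047,"ax":-0.004,"ay":0.018,"az":-0.043},{"tx":0.003,"ty":-0.001,"tz":0.047,"ax":-0.004,"ay":0.018,"az":-0.043},{"tx":0.003,"ty":-0.001,"tz":0.047,"ax":-0.004,"ay":0.018,"az":-0.043},{"tx":0.002,"ty":-0.001,"tz":0.047,"ax":-0.004,"ay":0.018,"az":-0.043},{"tx":0.001,"ty":-0.001,"tz":0.047,"ax":-0.004,"ay":0.018,"az":-0.043}]' >/dev/null
python3 -m handwheel '[{"tx":0,"ty":-0.001,"tz":0.047,"ax":-0.004,"ay":0.018,"az":-0.043},{"tx":0,"ty":-0.002,"tz":0.047,"ax":-0.004,"ay":0.018,"az":-0.043},{"tx":-0.001,"ty":-0.002,"tz":0.047,"ax":-0.004,"ay":0.018,"az":-0.043},{"tx":-0.002,"ty":-0.002,"tz":0.047,"ax":-0.004,"ay":0.018,"az":-0.043},{"tx":-0.003,"ty":-0.003,"tz":0.047,"ax":-0.004,"ay":0.018,"az":-0.043}]' 
python3 - <<'E'
from h import *
G=HINGE+.129*xc+.0205*n;print(G)
plan(rep(G+.08*n,MH),MH,vmax=.05,show=20)
E
```

```text
time: 16.45
tool_pos: [0.4643, 0.2442, 0.2085]
eef_rot: [-1.528, -0.396, -0.328]
contact_force: [1.7, -0.1, -0.0]
opening: 0.0512
[0.48198938 0.32714241 0.14009352]
t 16.45 tcp [0.4643 0.2442 0.2085] q [ 0.65 -0.07 -0.44  0.81 -0.26  2.13] F [ 1.7 -0.1 -0. ] op 0.0512
[[ 0.894  0.446 -0.045]
 [ 0.039  0.022  0.999]
 [ 0.447 -0.895  0.002]]
world delta [ 0.0007  0.0825 -0.039 ] tool delta [-0.0136  0.037   0.0823] rotvec tool [-0.0089  0.0122 -0.0606] rows 2
t [-0.0068  0.0185  0.0411] a [-0.0045  0.0061 -0.0303]
t [-0.0076  0.0181  0.0412] a [-0.0045  0.0061 -0.0303]
```

```bash
python3 -m handwheel '[{"tx":-0.007,"ty":0.015,"tz":0.042,"ax":-0.0045,"ay":0.006,"az":-0.03},{"tx":-0.008,"ty":0.02,"tz":0.041,"ax":-0.0045,"ay":0.006,"az":-0.03},{"tx":0,"ty":0,"tz":0,"ax":0,"ay":0,"az":0}]' 
python3 - <<'E'
from h import *
G=HINGE+.129*xc+.0205*n
plan(rep(G+.03*n,MH),MH,vmax=.05,show=20)
grab('side','s19',(150,100,250,200),7)
grab('top','t19',(130,160,250,260),6)
E
```

```text
time: 16.75
tool_pos: [0.4614, 0.3372, 0.1716]
eef_rot: [-1.516, -0.441, -0.389]
contact_force: [-0.9, -1.0, -0.4]
opening: 0.0512
t 16.75 tcp [0.4614 0.3372 0.1716] q [ 0.85  0.04 -0.46  0.68 -0.38  2.32] F [-0.9 -1.  -0.4] op 0.0512
[[ 0.862  0.506 -0.036]
 [ 0.028  0.023  0.999]
 [ 0.506 -0.862  0.005]]
world delta [ 0.0285 -0.0099 -0.0453] tool delta [ 0.0014  0.0533 -0.0111] rotvec tool [-0.0078  0.0025  0.0075] rows 2
t [ 0.0007  0.0267 -0.0056] a [-0.0039  0.0013  0.0037]
t [ 0.0008  0.0267 -0.0055] a [-0.0039  0.0013  0.0037]
```

View pics/s19.png

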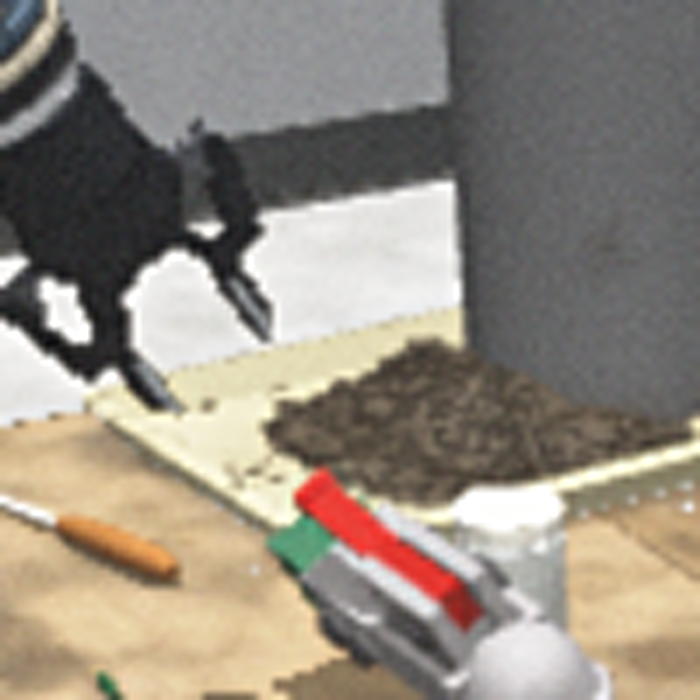

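View pics/t19.png

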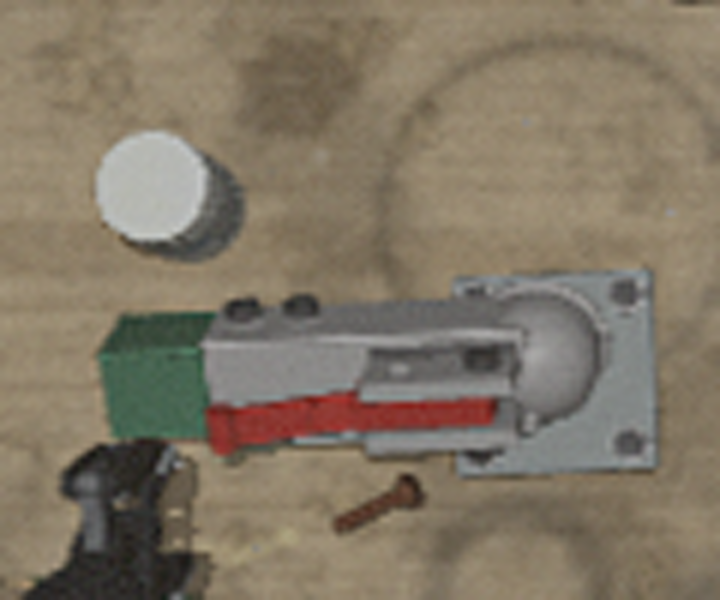

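```bash
python3 - <<'E'
from h import *
s,M=st();P=np.array(s['tool_pos'])-.026*M[:,1]
for o in(-.03,0,.03): print(np.round(proj("side",P+o*M[:,0]),1),np.round(proj("top",P+o*M[:,0]),1))
G=HINGE+.129*xc+.0205*n;print(proj("side",G),proj("top",G))
E
```

```text
t 16.85 tcp [0.4624 0.3342 0.1736] q [ 0.85  0.04 -0.46  0.69 -0.37  2.31] F [ 0.6 -0.1  1.5] op 0.0508
[[ 0.862  0.506 -0.034]
 [ 0.026  0.022  0.999]
 [ 0.507 -0.862  0.005]]
[176.4 161.4] [160.6 249.9]
[183.  155.7] [159.1 240.6]
[189.6 150.1] [157.6 231.1]
(np.float64(193.76018636400573), np.float64(169.66669491070078)) (np.float64(166.78212893622987), np.float64(230.54888075484612))
```

```bash
python3 -m handwheel '[{"tx":0.001,"ty":0.027,"tz":-0.0055,"ax":-0.004,"ay":0.001,"az":0.004},{"tx":0.001,"ty":0.027,"tz":-0.0055,"ax":-0.004,"ay":0.001,"az":0.004},{"tx":0,"ty":0,"tz":0,"ax":0,"ay":0,"az":0}]' 
python3 - <<'E'
from h import *
G=HINGE+.129*xc+.0205*n
plan(rep(G,MH),MH,vmax=.05,show=20)
grab('side','s20',(150,120,230,200),8)
grab('top','t20',(130,180,230,260),7)
E
```

```text
time: 17.15
tool_pos: [0.494, 0.3224, 0.1299]
eef_rot: [-1.523, -0.431, -0.392]
contact_force: [-0.0, -0.5, -0.4]
opening: 0.0511
t 17.15 tcp [0.494  0.3224 0.1299] q [ 0.78  0.1  -0.51  0.56 -0.35  2.25] F [-0.  -0.5 -0.4] op 0.0511
[[ 0.865  0.502 -0.026]
 [ 0.022  0.015  1.   ]
 [ 0.502 -0.865  0.002]]
world delta [ 0.011   0.0055 -0.0296] tool delta [-0.0053  0.0312  0.0051] rotvec tool [ 0.0003 -0.0037  0.002 ] rows 1
t [-0.0053  0.0312  0.0051] a [ 0.0003 -0.0037  0.002 ]
```

View pics/s20.png

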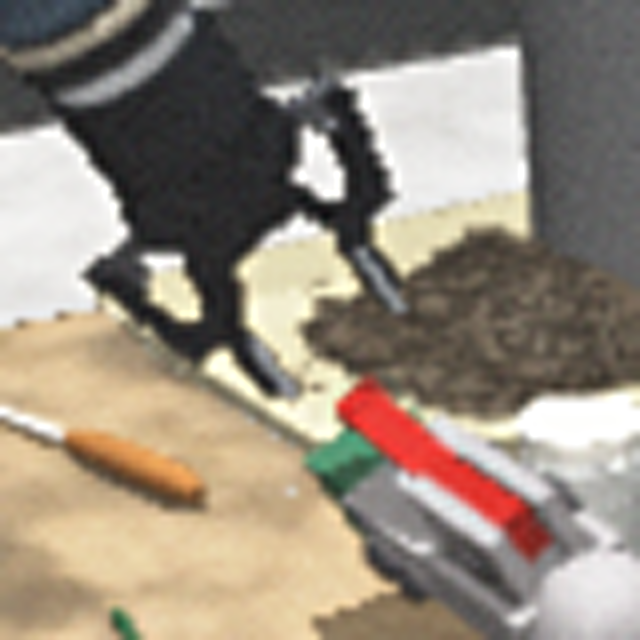

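View pics/t20.png

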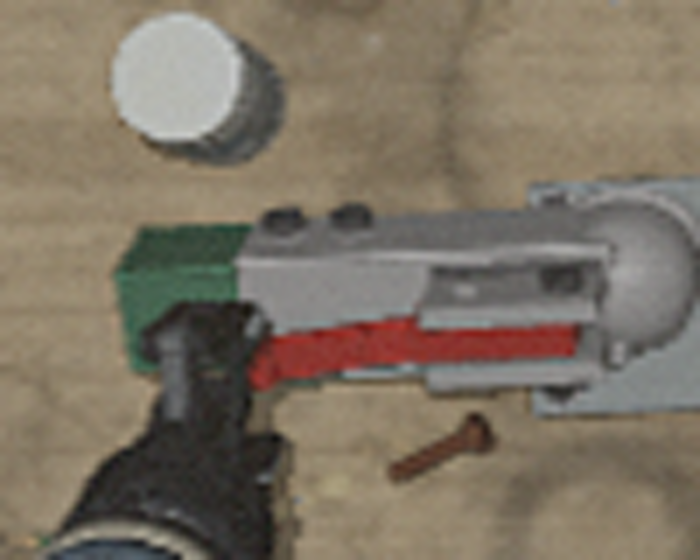

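```bash
python3 -m handwheel '[{"tx":-0.005,"ty":0.015,"tz":0.005,"ax":0,"ay":-0.003,"az":0.002},{"tx":0,"ty":0.008,"tz":0,"ax":0,"ay":0,"az":0},{"tx":0,"ty":0,"tz":0,"ax":0,"ay":0,"az":0}]' 
python3 - <<'E'
from h import *
G=HINGE+.129*xc+.0205*n
plan(rep(G,MH),MH,vmax=.05,show=20)
grab('side','s21',(150,120,230,200),8)
E
```

```text
time: 17.55
tool_pos: [0.5029, 0.3287, 0.1144]
eef_rot: [-1.517, -0.434, -0.396]
contact_force: [-0.6, -0.3, 0.4]
opening: 0.0513
t 17.55 tcp [0.5029 0.3287 0.1144] q [ 0.78  0.13 -0.53  0.5  -0.35  2.25] F [-0.6 -0.3  0.4] op 0.0513
[[ 0.862  0.505 -0.027]
 [ 0.02   0.019  1.   ]
 [ 0.506 -0.863  0.006]]
world delta [ 0.0021 -0.0008 -0.0141] tool delta [-0.0054  0.0132 -0.001 ] rotvec tool [-0.004  -0.0057  0.0067] rows 1
t [-0.0054  0.0132 -0.001 ] a [-0.004  -0.0057  0.0067]
```

View pics/s21.png

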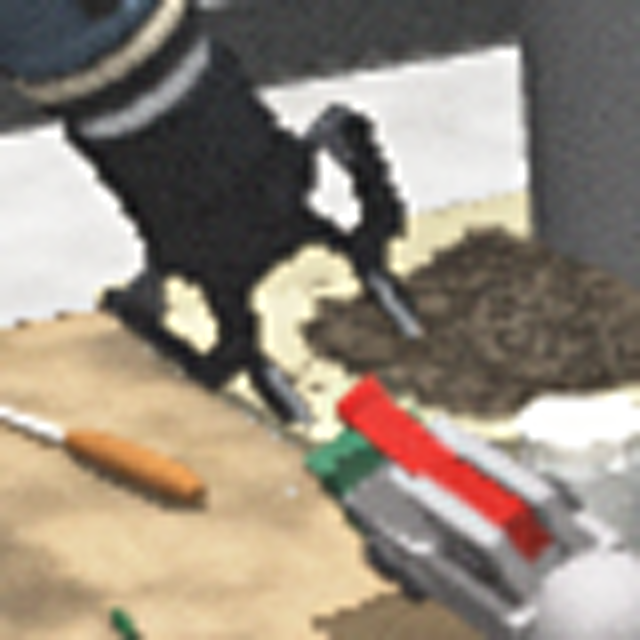

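```bash
python3 -m handwheel '[{"tx":-0.004,"ty":0.014,"tz":-0.001,"ax":-0.003,"ay":-0.005,"az":0.006},{"tx":0,"ty":0.006,"tz":0,"ax":0,"ay":0,"az":0},{"tx":0,"ty":0,"tz":0,"ax":0,"ay":0,"az":0}]' 0.55 20
python3 - <<'E'
from h import *
G=HINGE+.129*xc+.0205*n
plan(rep(G,MH),MH,vmax=.05,show=20)
grab('side','s22',(150,120,230,200),8)
grab('top','t22',(130,180,230,260),7)
E
```

```text
time: 17.9
tool_pos: [0.5104, 0.3284, 0.0961]
eef_rot: [-1.52, -0.434, -0.389]
contact_force: [0.6, -0.1, 0.2]
opening: 0.0381
t 17.9 tcp [0.5104 0.3284 0.0961] q [ 0.76  0.16 -0.54  0.46 -0.34  2.23] F [ 0.6 -0.1  0.2] op 0.0381
[[ 0.864  0.502 -0.03 ]
 [ 0.024  0.018  1.   ]
 [ 0.502 -0.865  0.003]]
world delta [-0.0054 -0.0006  0.0042] tool delta [-0.0026 -0.0063 -0.0004] rotvec tool [-0.0026 -0.0012  0.0024] rows 1
t [-0.0026 -0.0063 -0.0004] a [-0.0026 -0.0012  0.0024]
```

View pics/s22.png

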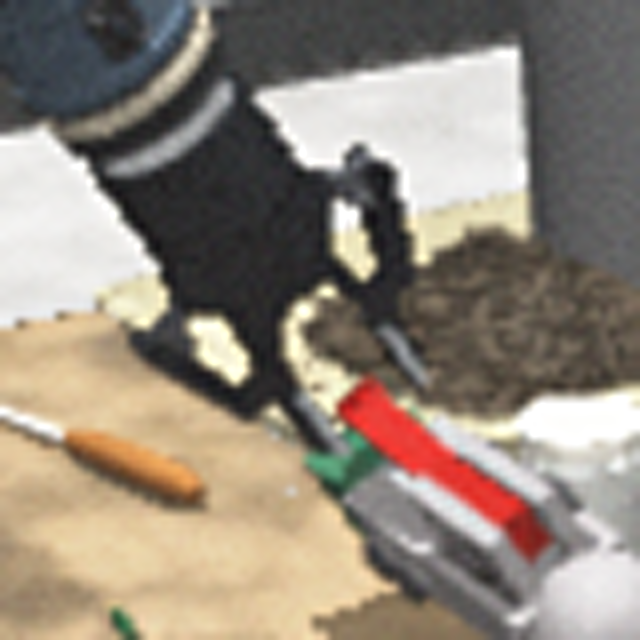

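View pics/t22.png

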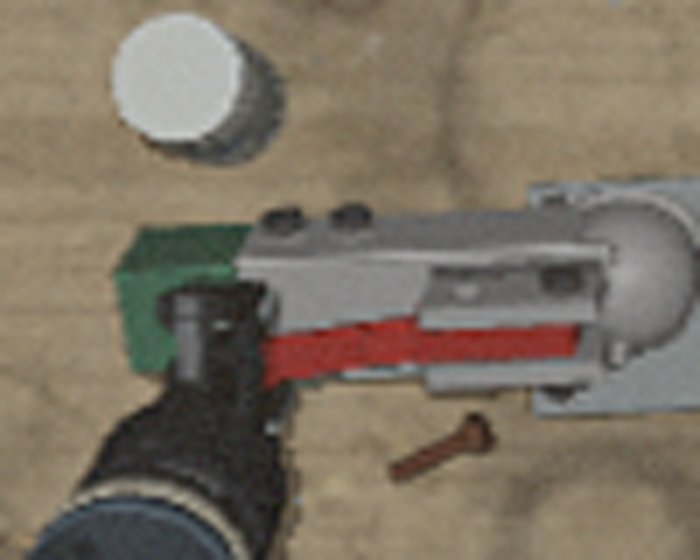

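```bash
python3 -m handwheel '[{"tx":-0.003,"ty":0,"tz":0,"ax":-0.002,"ay":-0.001,"az":0.002},{"tx":0,"ty":0,"tz":0,"ax":0,"ay":0,"az":0},{"tx":0,"ty":0,"tz":0,"ax":0,"ay":0,"az":0},{"tx":0,"ty":0,"tz":0,"ax":0,"ay":0,"az":0}]' 1 30
python3 - <<'E'
from h import *
st()
grab('side','s23',(150,120,230,200),8)
grab('top','t23',(130,180,230,260),7)
E
```

```text
time: 18.4
tool_pos: [0.5069, 0.3284, 0.0949]
eef_rot: [-1.523, -0.433, -0.387]
contact_force: [1.4, 1.0, -2.0]
opening: 0.0214
t 18.4 tcp [0.5069 0.3284 0.0949] q [ 0.77  0.16 -0.54  0.46 -0.34  2.24] F [ 1.4  1.  -2. ] op 0.0214
[[ 0.866  0.5   -0.03 ]
 [ 0.026  0.015  1.   ]
 [ 0.5   -0.866  0.   ]]
```

View pics/s23.png

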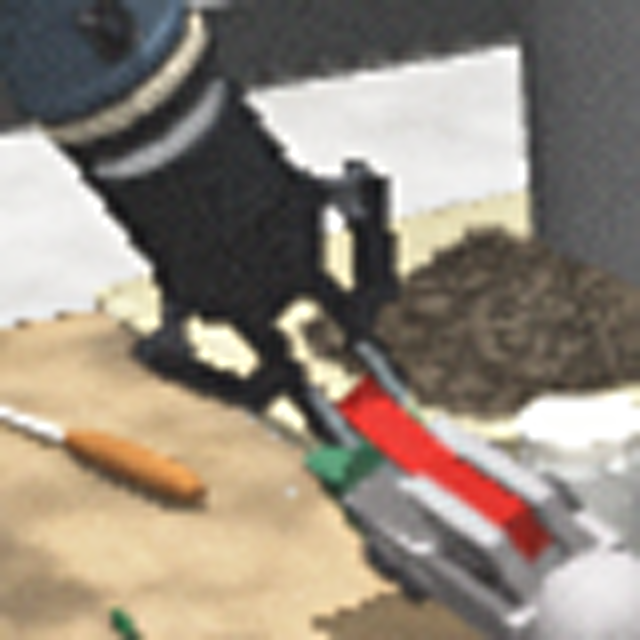

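View pics/t23.png

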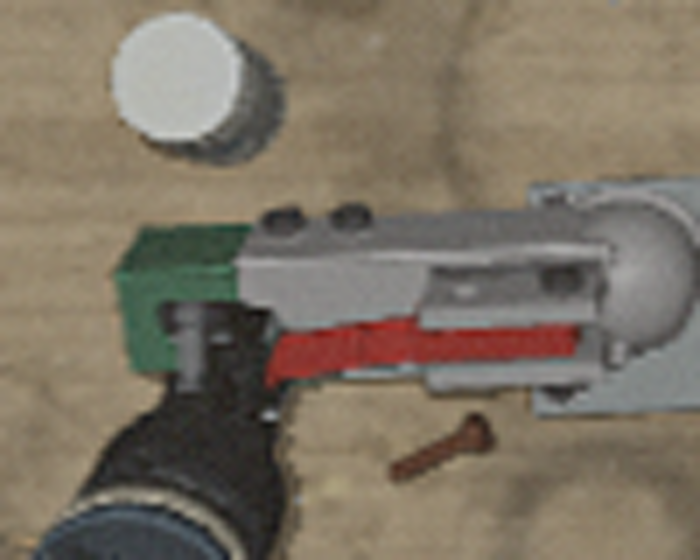

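```bash
cat >> h.py <<'E'
G0=HINGE+.129*xc+.0205*n
S0=np.array([.5069,.3284,.0949])
def arc(k=4,d=.12,end=1.17):
    s,M=st();g=np.array(s['tool_pos'])-S0+G0-HINGE
    a=np.arctan2(g@n,g@xc)-.158;print("theta %.3f radius %.4f p-dev %.4f rot"%(a,np.hypot(g@n,g@xc),g@p),np.round(R.from_matrix(M.T@MH).as_rotvec(),3))
    cur=g
    for i in range(1,k+1):
        b=min(a+d*i,end)+.158;t=.131*(np.cos(b)*xc+np.sin(b)*n);print("row",np.round(M.T@(t-cur),4));cur=t
E
python3 -c "
from h import *
arc()"
```

```text
t 18.5 tcp [0.5069 0.3284 0.0949] q [ 0.77  0.16 -0.54  0.46 -0.34  2.24] F [-0.1  0.  -0.4] op 0.0212
[[ 0.866  0.5   -0.03 ]
 [ 0.026  0.015  1.   ]
 [ 0.5   -0.866  0.   ]]
theta -0.000 radius 0.1306 p-dev 0.0000 rot [-0.001  0.    -0.   ]
row [-0.     -0.0154 -0.003 ]
row [-0.     -0.0148 -0.0052]
row [-0.     -0.0141 -0.0069]
row [-0.     -0.0132 -0.0086]
```

```bash
python3 -m handwheel '[{"tx":0,"ty":-0.0155,"tz":-0.003,"ax":0,"ay":0,"az":0},{"tx":0,"ty":-0.015,"tz":-0.005,"ax":0,"ay":0,"az":0},{"tx":0,"ty":-0.014,"tz":-0.007,"ax":0,"ay":0,"az":0}]' 
python3 -c "
from h import *
arc();grab('side','s24',(150,100,250,200),7)"
```

```text
time: 18.8
tool_pos: [0.4855, 0.3118, 0.1328]
eef_rot: [-1.526, -0.432, -0.387]
contact_force: [4.6, -1.3, -4.1]
opening: 0.0213
t 18.8 tcp [0.4855 0.3118 0.1328] q [ 0.78  0.08 -0.53  0.56 -0.35  2.25] F [ 4.6 -1.3 -4.1] op 0.0213
[[ 0.866  0.499 -0.029]
 [ 0.026  0.013  1.   ]
 [ 0.499 -0.866 -0.002]]
theta 0.359 radius 0.1300 p-dev -0.0000 rot [ 0.002  0.    -0.001]
row [-0.     -0.0136 -0.0078]
row [-0.     -0.012  -0.0101]
row [-0.     -0.0107 -0.0115]
row [-0.     -0.0093 -0.0127]
```

View pics/s24.png

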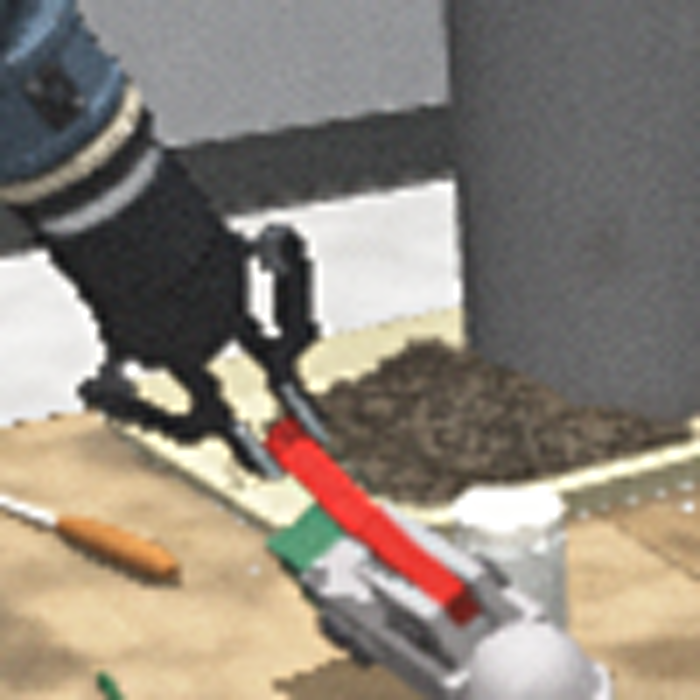

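Handle is rising with the gripper. Continue.

```bash
python3 -m handwheel '[{"tx":0,"ty":-0.0135,"tz":-0.008,"ax":0.002,"ay":0,"az":0},{"tx":0,"ty":-0.012,"tz":-0.010,"ax":0,"ay":0,"az":0},{"tx":0,"ty":-0.0107,"tz":-0.0115,"ax":0,"ay":0,"az":0}]' 
python3 -c "
from h import *
arc()"
```

```text
time: 19.15
tool_pos: [0.4678, 0.28, 0.1656]
eef_rot: [-1.525, -0.433, -0.387]
contact_force: [6.6, -0.6, -5.7]
opening: 0.0214
t 19.15 tcp [0.4678 0.28   0.1656] q [ 0.75 -0.01 -0.53  0.64 -0.34  2.22] F [ 6.6 -0.6 -5.7] op 0.0214
[[ 0.866  0.5   -0.029]
 [ 0.026  0.013  1.   ]
 [ 0.5   -0.866 -0.001]]
theta 0.737 radius 0.1307 p-dev -0.0003 rot [ 0.002  0.    -0.   ]
row [-0.0003 -0.0093 -0.0127]
row [-0.     -0.0075 -0.0138]
row [-0.     -0.0057 -0.0146]
row [-0.     -0.0026 -0.0092]
```

```bash
python3 -m handwheel '[{"tx":0,"ty":-0.0093,"tz":-0.0127,"ax":0.002,"ay":0,"az":0},{"tx":0,"ty":-0.0075,"tz":-0.014,"ax":0,"ay":0,"az":0}]' 
python3 -c "
from h import *
arc(end=1.2)"
```

```text
time: 19.35
tool_pos: [0.46, 0.2522, 0.1812]
eef_rot: [-1.522, -0.434, -0.387]
contact_force: [6.6, 0.6, -5.8]
opening: 0.0211
t 19.35 tcp [0.46   0.2522 0.1812] q [ 0.71 -0.07 -0.55  0.67 -0.32  2.18] F [ 6.6  0.6 -5.8] op 0.0211
[[ 0.865  0.5   -0.031]
 [ 0.026  0.017  1.   ]
 [ 0.5   -0.866  0.001]]
theta 0.988 radius 0.1315 p-dev -0.0006 rot [-0.002  0.001  0.   ]
row [-0.0006 -0.0052 -0.0149]
row [-0.     -0.0031 -0.0116]
row [0. 0. 0.]
row [0. 0. 0.]
```

```bash
python3 -m handwheel '[{"tx":0,"ty":-0.005,"tz":-0.015,"ax":0,"ay":0,"az":0},{"tx":0,"ty":-0.003,"tz":-0.009,"ax":0,"ay":0,"az":0}]' 
python3 -c "
from h import *
arc(end=1.2)"
python3 -m handwheel '[{"tx":0,"ty":-0.001,"tz":-0.006,"ax":0,"ay":0,"az":0},{"tx":0,"ty":-0.001,"tz":-0.006,"ax":0,"ay":0,"az":0}]' 
python3 -c "
from h import *
arc(end=1.2);grab('side','s25',(150,100,250,200),7)"
```

```text
time: 19.55
tool_pos: [0.4563, 0.2266, 0.1893]
eef_rot: [-1.52, -0.434, -0.387]
contact_force: [7.7, 0.2, -9.5]
opening: 0.0213
t 19.55 tcp [0.4563 0.2266 0.1893] q [ 0.66 -0.12 -0.57  0.68 -0.3   2.13] F [ 7.7  0.2 -9.5] op 0.0213
[[ 0.865  0.501 -0.032]
 [ 0.026  0.019  0.999]
 [ 0.501 -0.865  0.003]]
theta 1.194 radius 0.1322 p-dev -0.0008 rot [-0.004  0.     0.001]
row [-0.0008  0.001  -0.0011]
row [0. 0. 0.]
row [0. 0. 0.]
row [0. 0. 0.]
time: 19.75
tool_pos: [0.4557, 0.2207, 0.191]
eef_rot: [-1.504, -0.435, -0.38]
contact_force: [8.7, 23.0, -18.6]
opening: 0.0209
t 19.75 tcp [0.4557 0.2207 0.191 ] q [ 0.63 -0.14 -0.58  0.67 -0.27  2.11] F [  8.7  23.  -18.6] op 0.0209
[[ 0.866  0.498 -0.04 ]
 [ 0.026  0.036  0.999]
 [ 0.499 -0.866  0.018]]
theta 1.240 radius 0.1329 p-dev -0.0009 rot [-0.021  0.    -0.001]
row [-0.0009  0.003   0.0048]
row [0. 0. 0.]
row [0. 0. 0.]
row [0. 0. 0.]
```

View pics/s25.png

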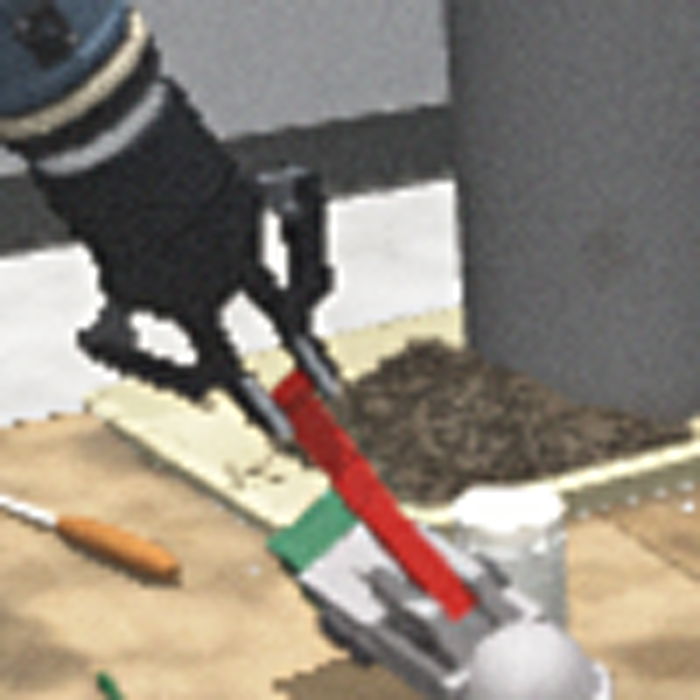

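```bash
python3 -m handwheel '[{"tx":0,"ty":0,"tz":0,"ax":0,"ay":0,"az":0},{"tx":0,"ty":0,"tz":0,"ax":0,"ay":0,"az":0},{"tx":0,"ty":0,"tz":0,"ax":0,"ay":0,"az":0},{"tx":0,"ty":0,"tz":0,"ax":0,"ay":0,"az":0}]' 0.45
python3 -m handwheel '[{"tx":0,"ty":-0.015,"tz":0,"ax":0,"ay":0,"az":0},{"tx":0,"ty":-0.03,"tz":0,"ax":0,"ay":0,"az":0},{"tx":0,"ty":-0.04,"tz":0,"ax":0,"ay":0,"az":0},{"tx":0,"ty":-0.04,"tz":0.0,"ax":0,"ay":0,"az":0}]'
python3 -c "
from h import *
st();grab('side','s26',(150,100,250,200),7);grab('top','t26',(130,160,250,260),6)"
```

```text
time: 20.2
tool_pos: [0.4555, 0.2181, 0.1912]
eef_rot: [-1.505, -0.434, -0.382]
contact_force: [0.4, -0.3, 0.2]
opening: 0.0466
time: 20.6
tool_pos: [0.3904, 0.2103, 0.2973]
eef_rot: [-1.514, -0.427, -0.378]
contact_force: [0.0, 1.3, 0.4]
opening: 0.0472
t 20.6 tcp [0.3904 0.2103 0.2973] q [ 0.74 -0.27 -0.39  1.04 -0.32  2.21] F [0.  1.3 0.4] op 0.0472
[[ 0.87   0.492 -0.035]
 [ 0.026  0.026  0.999]
 [ 0.492 -0.87   0.01 ]]
```

View pics/s26.png

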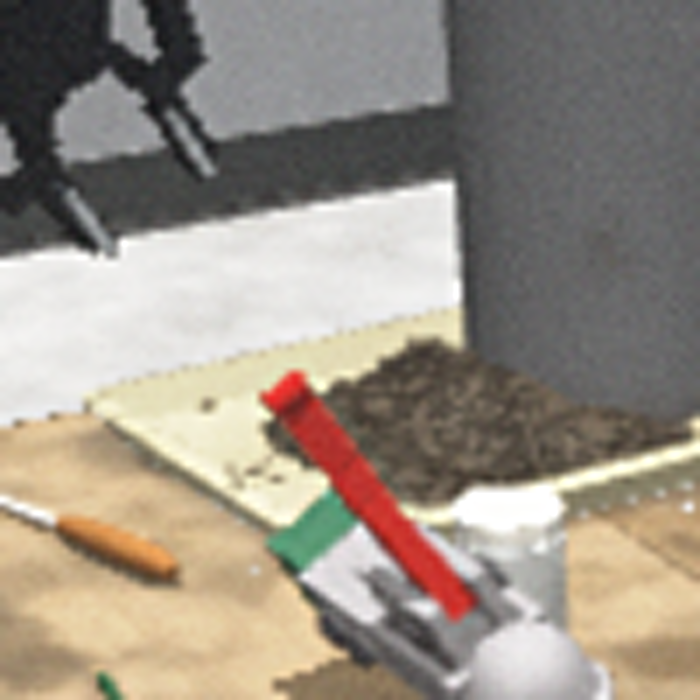

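View pics/t26.png

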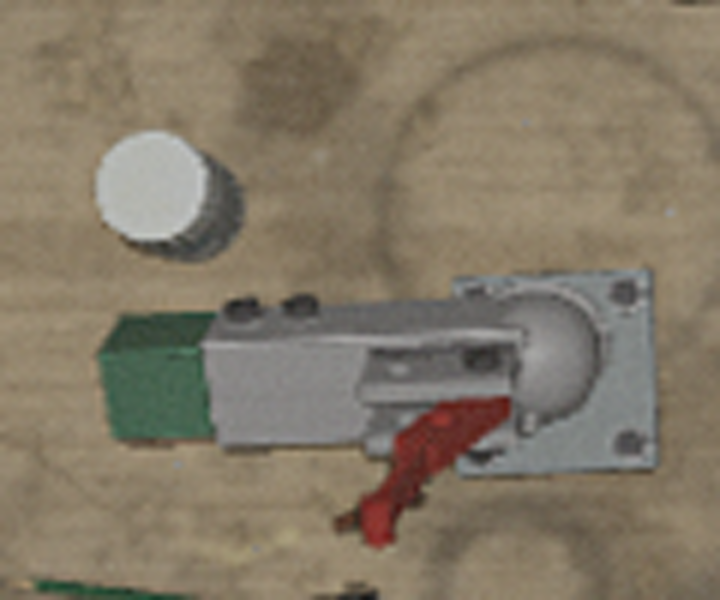

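```bash
python3 - <<'E'
from h import *
G,e=tri(("top",192.3,246.8,Z),("side",190.6,155.8,Z));g=G+CORR-HINGE
print(G,e,"angle",np.arctan2(g@n,g@xc)-.158,"rad",np.hypot(g@n,g@xc),g@p)
t0=cv2.imread("pics/top0.png");t1=grab("top","t27")
d=cv2.absdiff(t0,t1).max(2);k,l,S,c=cv2.connectedComponentsWithStats((cv2.medianBlur(d,3)>45).astype(np.uint8))
for i in range(1,k):
    if S[i,4]>6: print(S[i],np.round(c[i]))
print("drift"); hsv=cv2.cvtColor(t1,cv2.COLOR_BGR2HSV);st()
E
```

```text
[0.43242842 0.23038395 0.2311208 ] [array([ 0.4, -1. ]), array([-0.9,  0. ])] angle 1.1530703204940078 rad 0.12920302458290991 0.0013188982626751514
[358 213   4   5  10] [360. 215.]
[317 218  23   9  54] [329. 223.]
[165 225  46  26 380] [188. 234.]
[    0   257   246   163 18711] [110. 368.]
[257 346   7   4  19] [260. 347.]
[228 351  15  49 448] [233. 374.]
[303 371  10  10  33] [308. 376.]
[312 385   9  22  78] [316. 396.]
[131 402   4   3  10] [132. 403.]
drift
t 20.75 tcp [0.3916 0.212  0.2992] q [ 0.74 -0.27 -0.39  1.04 -0.32  2.21] F [ 0.  -0.2  0.1] op 0.0466
[[ 0.868  0.495 -0.037]
 [ 0.025  0.03   0.999]
 [ 0.496 -0.868  0.013]]
```

View pics/t27.png

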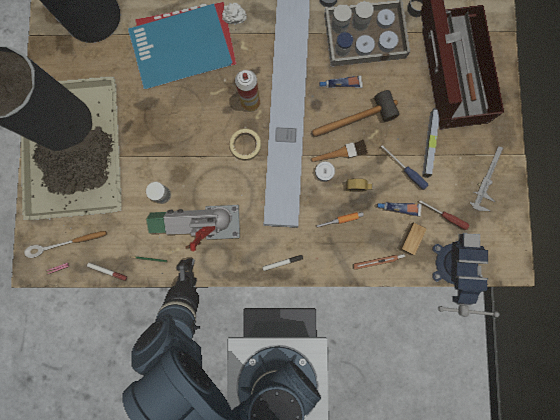

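Measured handle angle is about 1.15 rad, which is the stop. Only the drift, pin and handle differ from the first picture, and the gripper is clear. I'm handing in.

```bash
python3 -c "
from cell import r
print(r.job_done())"
```

```text
the job is handed in; nothing more can be done
None
```

The job is done and handed in at about 20.8 s of the 67 s allowed. I drove the latch pin out with the drift, laid the drift back down, raised the handle to its stop and let go. No verdict was reported.

**Pin:** It moved under roughly 12 to 20 N of push, plus some side load, and dropped. The pictures show it on the bench beside the base plate with the hole empty.

**Drift:** It lies on the bench within about 6 mm of where it started. The force on the wrist briefly reached about 26 N as it touched down.

**Handle:** I raised it until the force climbed to about 31 N in total at the stop, then released it and backed away. Two-view measurement afterwards gave 1.153 rad against the 1.15 stop, good to a few hundredths of a radian.

**Bystanders:** Comparing the first and last top views, only the drift, the handle, the fallen pin and the arm had changed. The final force reading was about zero with the gripper clear.

**What disagreed:**
- The fingertips really sit about 31 to 37 mm short of the reported tool point along the finger direction. I worked around this using the cameras and touch.
- The two cameras disagreed by about 1 pixel, roughly 3 mm.
- While raising the handle, the angle worked out from the arm's own position read about 1.24 rad under load. I put that down to bending and the roll slipping in the pads, and trusted the camera value.

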